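# Set a rack of stained slides to drain over the drip tray

### The job

The slides are stained and have to drain. First slide the steel drip tray along the bench, without lifting it, until it is centred under the hook of the shelf and square to the shelf; then lift the slide rack out of the glass dish, keep it upright, and hang it by the middle of its handle on the hook so that it hangs freely over the tray. Leave the dish, the bottles and the jar where they stand.

Things in the scene. Friction and masses are not known exactly. Their poses are not given: they have to be found in the camera images.
- shelf: Fixed shelf standing over the bench: white deck 420 mm wide (y), 150 mm deep (x), 18 mm thick, underside 350 mm up, goods up to 115 mm tall on it; two 24 mm posts (feet 56 mm) at x +100, y +/-190 mm. Origin: on the bench exactly below the hook's seat; x away from the robot, square to the deck's long edges, y left along it, z up. Deck's front edge at x -35 mm: the hook is under the deck.
- hook_seat (a point): Lowest inside point of the hook, on top of its wire, 235 mm up, straight above the shelf's origin; axes as the shelf. The hook is a J of 8 mm steel wire in the shelf's y-z plane: shank coming down from the deck at y +16 mm, a round bend 24 mm clear inside, free tip on the -y side. A bar along x enters over the tip from -y, then goes down into the bend.
- tray: Loose stainless drip tray, open on top, 140 mm along its x, 200 mm along its y, walls 30 mm high and 4 mm thick, about 0.45 kg. Origin: centre of its underside, z up. It slides flat on the bench when pushed on a wall; friction varies.
- dish: Loose rectangular glass staining dish, open on top, 134 mm along its x, 110 mm along its y, 55 mm high, walls and floor 6 mm, 0.6 kg. Origin: centre of its underside, z up. The rack stands in it.
- rack: Stainless slide rack with ten glass slides fixed in it, basket 110 mm (x) by 86 mm (y), 38 mm high, about 0.26 kg, standing in the dish, x along the dish's x. Origin: centre of underside, z up. Bail handle of 9 mm round bar in its x-z plane: uprights at x +/-52 mm, level top bar with axis 123 mm up, free to be pinched across y at |x| 14 to 52 mm, and a hump in the middle, axis 135 mm up.
- rack_handle (a point): Centre of the hump of the rack's handle, on the bar's axis, 135 mm above the rack's underside; axes as the rack. The rack hangs by it; hung, this point lies 4.5 mm above the hook's seat. The rack weighs mostly below, so it hangs upright.
- bottle_a: Brown glass stain bottle with black cap, 58 mm diameter, 150 mm tall, in the row behind the hook, under the rear of the shelf. Origin: centre of its underside.
- bottle_b: White plastic stain bottle, 54 mm diameter, 120 mm tall, in the row behind the hook, under the rear of the shelf. Origin: centre of its underside.
- jar: Green glass staining jar with lid, 68 mm diameter, 110 mm tall, in the row behind the hook, under the rear of the shelf. Origin: centre of its underside.
- hook_tip (a point): End of the hook's free tip: 20 mm to -y of the seat and 31 mm above it; axes as the shelf.
- deck_front (a point): Lowest front point of the steel hook clamp, 30 mm wide, gripped round the deck's front edge: x -40, y +16 mm from the seat, 345 mm above the bench (5 mm below the deck's underside). Its top plate shows on the deck. An upright gripper holding the handle at the hook would hit the deck, so it must lean back towards the robot.
Things that resemble listed ones, but are neither listed nor needed, are in the scene too. Of the things like the tray, leave any that is yellow; of the rest the larger one is meant. There is more than one size of the rack; the job needs the smaller.

How it is judged:
By the outcome, as a careful person would: the job done as asked, in the order asked, and still so for the second after the job is handed in, with the robot touching nothing.
It also fails if it takes over 72 s, if anything falls off the work surface, if the arm or the gripper's body presses on something with over 40 N, if the wrist force passes 120 N, or if a joint passes its speed limit or range.

### The arm

A 7-joint arm with a two-finger parallel gripper is mounted at the origin on the work surface. World frame = base frame: x ahead of the robot, y to its left, z up, the work surface at z = 0. Lengths are in m, angles in degrees, forces in N, time in s.
With the tool pointing down it reaches from about 0.425 to 0.875 m from the base axis. Payload 4.7 kg.
Tool frame: the origin (TCP) lies between the finger pads; the fingertips stand 19 mm ahead of it and the grasp point (between the pads) is the TCP; x points along the fingers, z is the direction in which the jaws open and shut, and the axes are right-handed (so a half turn about x gives the same grasp; the last joint's range is limited). The gripper opens to 87 mm and grips with 3 to 60 N. Pads are 19 mm wide; open, the fingers measure 117 mm over their backs; the gripper's body (75 mm by 190 mm) begins 51 mm behind the grasp point.
Start: joints at [-68.921, 18.392, -4.016, 83.108, 1.295, 78.541, -3.26], TCP at [0.225, 0.61, 0.215] pointing down, gripper open.
Joint ranges: [-163.93, 163.93], [-17.29, 119.83], [-79.2, 71.16], [3.27, 140.29], [-89.18, 269.18], [5.43, 117.66], [-154.24, 154.24]. Speed limits (degrees/s): [147.25, 147.25, 180, 180, 180, 180, 180].

### API

Orientations are given as [roll, pitch, yaw] about the fixed x, y, z axes, in that order (R = Rz(yaw) Ry(pitch) Rx(roll)).
In Python, from cell import monitor, read_camera, camera_model, env, regions_of gives the robot as it stands. The module is installed in compiled form; this text tells all that it offers.
- The arm moves only by the tool step_arm, never from a script. Its argument "deltas" is a list of rows, each a list of 5 numbers: the gripper's target within -1 to 1 (fully open at 1, half-way at 0, shut at -1), then the shift along the tool's x, y, z in m, then the turn about the tool's x in degrees. A call has 1 to 12 rows; each row is the pose to reach, as a shift and turn from the pose commanded when the call began, along the tool's axes at that moment; what a row does not reach only later rows make up. A row lasts 1/8 s, in which the tool goes at most 62.5 mm and 10.7 degrees, less where a joint would pass 70% of its speed; a pose out of reach is approached as far as the arm can. A call with a gripper value outside its range is refused whole. The fingers move at their own pace and stop on an object; "newtons" is the grip in N (left out, the last holds). Time passes only in rows, so rows that repeat a pose let the fingers close. It gives the time, the measured TCP pose, the force and the opening at its end, in the units of the state.
- monitor.get_obs(): the state, without advancing time (a new reading comes with each control period).
- read_camera(name): name is "scene" or "top"; returns (picture, depth): 420x560x3 uint8, red, green, blue; 420x560 float32, m along the optical axis (not along the pixel's ray), 0 where there is no reading.
- camera_model(name): a dict with "fx", "fy", "cx", "cy" (pixels), "xyz" and "attitude" of the camera in the world. Camera axes: x right, y down, z forward; pixel columns grow to the right and rows downward; lengths in m; the calibration is good to about 2 mm. A picture is of the moment at which its call begins. camera_model takes no time and is no camera call.
- env.sign_off(): hands the job in, once; it reports no verdict.
Trained networks look in the newest picture that a camera, given by its name, has taken for a name from the list of things; names that differ only in an ending like _2 or _b are one class to them, and where a whole thing is asked for, a point or a joint stands for the part that bears it (a point fixed in the world has none). Each returns a list of dicts, best first, with "p" (0 to 1); they miss things now and then, are a little off and sometimes report something else, mostly with a low value. They report only what shows in the picture. A call takes as long as a camera call. They do not tell look-alikes from the thing itself.
- regions_of(camera, thing): "pixels" (420x560 bool, what is visible of it) and "pixel" ([column, row] in pixels, amid what is visible of it).
The state is a dict: "time_s": time; "qpos": joint angles; "joint_velocities": joint speeds; "effort": joint torques, N m; "tool_pos": TCP position; "tool_rot": TCP orientation; "force": force on the tool from outside, world axes, zero at the start; "wrist_torque": the same for the moment, N m; "grip_width": finger opening in m.
Only numpy, scipy, OpenCV 4.12 (cv2) and the standard library are available. Lean on these libraries where they do the work, as an engineer would, in place of code of your own. Each camera call takes 0.05 s, during which the arm holds its last target. There are 200 camera calls.

## Working session

There is one attempt and no reset: what is moved stays moved. The work goes in short steps, Python scripts to look and compute and a tool call to move; the robot and the scene stay as the last step left them, time stands still between calls to the robot, and variables do not carry over. Pictures are saved under pics/ and viewed, about 8 in all and at most 12, crops included, and the job is handed in when it is done.

Besides the shell and the picture viewer there is one more tool, called after "Request:" as a command line: name --pt "numbers of a row" for each row, then --argument value for the rest. step_arm: Moves the arm, as the interface text tells. Its arguments: {"type":"object","properties":{"deltas":{"type":"array"},"newtons":{"type":"number"}},"required":["deltas"]}

```bash
mkdir -p pics
cat > h.py <<'E'
import numpy as np, cv2
from scipy.spatial.transform import Rotation as R
from cell import monitor, read_camera, camera_model, env, regions_of
def cloud(cam,d):
    m=camera_model(cam); v,u=np.mgrid[:420,:560]
    P=np.stack([(u-m['cx'])/m['fx']*d,(v-m['cy'])/m['fy']*d,d],-1)
    a=np.array(m['attitude'],float)
    Rm=a if a.shape==(3,3) else R.from_euler('xyz',a,degrees=True).as_matrix()
    W=P@Rm.T+np.array(m['xyz']); W[d<=0]=np.nan
    return W
def proj(cam,p):
    m=camera_model(cam); Rm=R.from_euler('xyz',m['attitude'],degrees=True).as_matrix()
    q=(np.atleast_2d(p)-m['xyz'])@Rm
    return np.c_[q[:,0]/q[:,2]*m['fx']+m['cx'],q[:,1]/q[:,2]*m['fy']+m['cy']]
def look(cam,name=None):
    im,d=read_camera(cam)
    if name: cv2.imwrite('pics/'+name,im[:,:,::-1])
    return im,cloud(cam,d)
def tool():
    o=monitor.get_obs(); return np.array(o['tool_pos']),R.from_euler('xyz',o['tool_rot'],degrees=True)
E
python3 - <<'E'
from h import *
print(monitor.get_obs())
for c in('scene','top'):
    print(c,camera_model(c))
    im,W=look(c,c+'0.png')
    np.savez(f'pics/{c}0.npz',im=im,W=W)
    for t in ('shelf','tray','rack','dish','hook_seat','rack_handle','deck_front','hook_tip','bottle_a','jar'):
        try:
            for r in regions_of(c,t):
                w=W[r['pixels']]; print(t,round(r['p'],2),r['pixel'],r['pixels'].sum(),np.nanmedian(w,0).round(3),np.nanpercentile(w,2,0).round(3),np.nanpercentile(w,98,0).round(3))
        except Exception as e: print(t,e)
E
```

```text
{'time_s': 0.0, 'qpos': array([-68.9205685 ,  18.43965628,  -4.01511765,  83.17528584,
         1.29727407,  78.54031504,  -3.2593084 ]), 'joint_velocities': array([ 0.0628923 , -0.01053091,  0.0234815 , -0.03657187, -0.06014904,
        0.06383635,  0.0659946 ]), 'effort': array([-8.29036526e-05, -4.91290820e+01, -4.04097531e-01, -3.12527168e+01,
       -6.40581502e-02,  4.36853862e-02,  1.88960403e-04]), 'tool_pos': array([0.2250749 , 0.60918089, 0.21345136]), 'tool_rot': array([-175.78331256,   89.8898128 , -106.05223305]), 'force': array([ 0.34112826, -0.01853116,  0.00766341]), 'wrist_torque': array([-0.01579707,  0.01568052, -0.02897533]), 'grip_width': 0.08720914719043837}
scene {'fx': 433.706660647857, 'fy': 433.706660647857, 'cx': 278.45632450170524, 'cy': 207.73278722664196, 'xyz': array([ 0.76868598, -0.15172581,  1.312468  ]), 'attitude': array([-1.61240710e+02, -7.30216986e-02,  3.42321055e+01])}
shelf 0.96 [292.6, 252.2] 12899 [0.683 0.043 0.402] [ 0.6   -0.149  0.364] [0.748 0.248 0.48 ]
shelf 0.21 [180.9, 363.3] 882 [ 0.549 -0.272  0.045] [ 0.472 -0.338 -0.001] [ 0.61
[... 2794 characters left out ...]
0.93 [427.2, 271.5] 2289 [ 0.331 -0.281  0.036] [ 0.269 -0.364  0.002] [ 0.393 -0.203  0.185]
rack_handle 0.79 [415.4, 202.2] 1016 [ 0.542 -0.276  0.027] [ 0.486 -0.32   0.007] [ 0.596 -0.232  0.141]
deck_front 0.61 [314.7, 132.5] 12764 [0.661 0.044 0.402] [ 0.594 -0.141  0.356] [0.742 0.255 0.481]
hook_tip 0.69 [415.9, 204.4] 1003 [ 0.542 -0.278  0.026] [ 0.487 -0.321  0.007] [ 0.597 -0.235  0.141]
hook_tip 0.65 [320.1, 132.8] 12727 [0.661 0.045 0.402] [ 0.594 -0.14   0.356] [0.742 0.254 0.481]
hook_tip 0.19 [222.3, 226.1] 2911 [0.535 0.333 0.006] [ 0.458  0.233 -0.   ] [0.608 0.431 0.034]
bottle_a 0.45 [415.4, 202.5] 1012 [ 0.543 -0.277  0.027] [ 0.487 -0.321  0.007] [ 0.597 -0.232  0.14 ]
```

```bash
python3 -c "
import cv2,numpy as np
for c in('scene','top'):
    cv2.imwrite(f'pics/{c}0b.png',cv2.resize(cv2.imread(f'pics/{c}0.png'),(800,600),interpolation=cv2.INTER_CUBIC))"
```

```text
(no output)
```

View pics/scene0b.png

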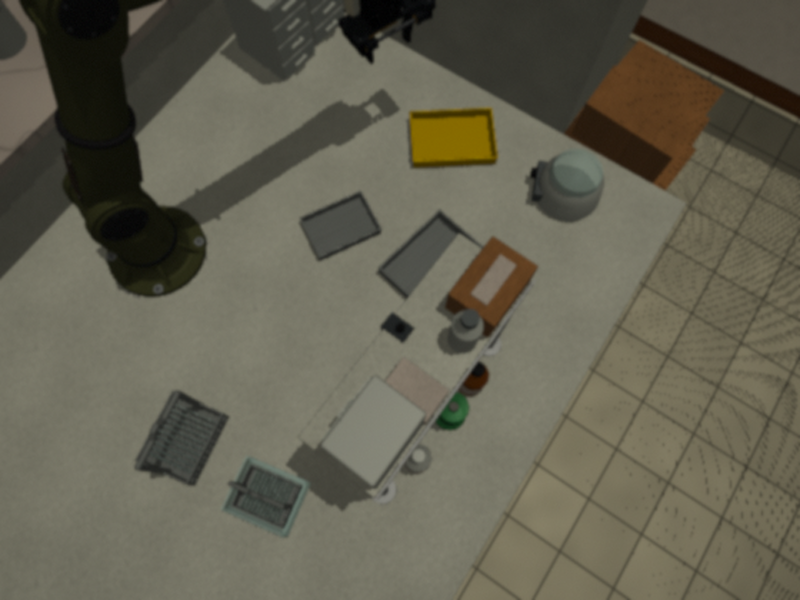

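View pics/top0b.png

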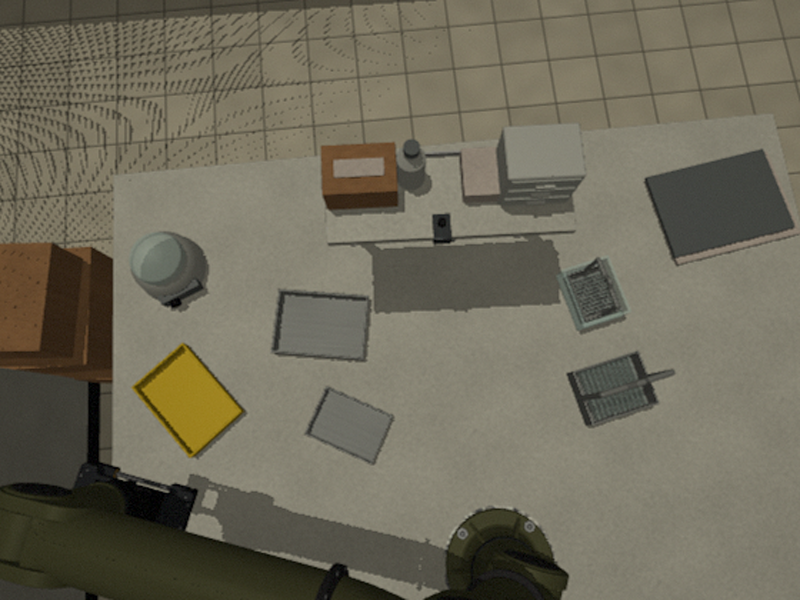

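The scene has three trays in the top picture, in native pixels: yellow (131,283), large grey (222,229) and small grey (245,296). Excluding yellow, the larger grey one at (222,229) is meant. There are two racks: one standing in the glass dish at (413,204), which is the smaller, and a big one loose on the bench at (429,271). The one in the dish fits. The black hook clamp is at (309,159).

Run:
```python
from h import *
def rect(p):
    (c,s,a)=cv2.minAreaRect((p*1000).astype(np.float32)); return np.round(c,1),np.round(s,1),round(a,2)
for c in('top','scene'):
    z=np.load(f'pics/{c}0.npz'); im,W=z['im'],z['W']; X,Y,Z=W[...,0],W[...,1],W[...,2]
    reg=lambda x0,x1,y0,y1,z0,z1:(X>x0)&(X<x1)&(Y>y0)&(Y<y1)&(Z>z0)&(Z<z1)
    m=reg(.55,.8,-.2,.3,.355,.374); P=W[m]
    print(c,'deck',len(P),np.median(P[:,2]),rect(P[:,:2]))
    # front edge: min X per Y bin
    e=[]
    for y in np.arange(-.14,.25,.01):
        q=P[np.abs(P[:,1]-y)<.005]
        if len(q)>3: e.append([y,np.percentile(q[:,0],3)])
    e=np.array(e); k=np.polyfit(e[:,0],e[:,1],1); r=e[:,1]-np.polyval(k,e[:,0]); g=np.abs(r)<.006;k=np.polyfit(e[g,0],e[g,1],1)
    print(' front edge x=',k, 'slope deg',np.degrees(np.arctan(k[0])),'res',np.abs(r[g]).max(),'y',P[:,1].min(),P[:,1].max())
    dark=(im.max(-1)<60)&reg(.55,.68,-.0,.13,.33,.44)
    print(' clamp',dark.sum(),np.nanpercentile(W[dark],[3,50,97],axis=0).round(4).tolist(),rect(W[dark][:,:2]))
    t=W[reg(.44,.63,.21,.45,.012,.045)]; print(' tray rim',len(t),rect(t[:,:2]),np.percentile(t[:,2],90))
    d=W[reg(.44,.63,-.36,-.19,.048,.065)]; print(' dish rim',len(d),rect(d[:,:2]))
    h=W[reg(.44,.63,-.36,-.19,.10,.16)]; print(' handle',len(h),rect(h[:,:2]),np.percentile(h[:,2],[50,98]),h[:,:2].mean(0))
    b=W[reg(.44,.63,-.36,-.19,.1,.16)]; 
    print(np.c_[h].round(3)[::max(1,len(h)//25)].tolist())
im=cv2.imread('pics/top0.png'); a=cv2.resize(im[150:310,370:470],(400,640)); b=cv2.resize(im[180:340,170:300],(400,492))
b=cv2.copyMakeBorder(b,0,148,0,0,0); cv2.imwrite('pics/crop1.png',cv2.resize(np.hstack([a,b]),(750,600)))
```

```text
top deck 5159 0.3689274007590315 (array([667.3,  53.8]), array([418.4, 154.2]), 86.24)
 front edge x= [0.04542162 0.59371822] slope deg 2.6006793409826683 res 0.004212441037940051 y -0.15307364778320048 0.26738954630994083
 clamp 230 [[0.5916, 0.0583, 0.3592], [0.6111, 0.0721, 0.374], [0.6348, 0.0857, 0.3851]] (array([611.5,  54.9]), array([91.1, 45.3]), 82.81)
 tray rim 500 (array([533.1, 330.5]), array([203.6, 143.9]), 80.04) 0.03459591383000669
 dish rim 376 (array([ 541.6, -276. ]), array([134.4, 112.4]), 12.01)
 handle 149 (array([ 541.2, -275.7]), array([111.7,  11.5]), 12.77) [0.13364102 0.14768744] [ 0.54019123 -0.27491679]
[[0.596, -0.265, 0.134], [0.591, -0.259, 0.131], [0.591, -0.26, 0.12], [0.587, -0.27, 0.133], [0.584, -0.263, 0.134], [0.589, -0.268, 0.103], [0.58, -0.265, 0.127], [0.575, -0.269, 0.131], [0.572, -0.275, 0.129], [0.566, -0.27, 0.13], [0.562, -0.271, 0.134], [0.557, -0.269, 0.129], [0.552, -0.271, 0.139], [0.547, -0.271, 0.144], [0.543, -0.275, 0.147], [0.537, -0.271, 0.149], [0.533, -0.276, 0.15], [0.529, -0.275, 0.142], [0.526, -0.275, 0.13], [0.522, -0.
[... 831 characters left out ...]
), 12.38) [0.1334835  0.14803468] [ 0.54698439 -0.2765191 ]
[[0.489, -0.288, 0.132], [0.494, -0.288, 0.136], [0.495, -0.29, 0.134], [0.509, -0.281, 0.137], [0.51, -0.283, 0.134], [0.509, -0.287, 0.133], [0.52, -0.279, 0.127], [0.521, -0.282, 0.132], [0.521, -0.285, 0.134], [0.534, -0.276, 0.136], [0.537, -0.277, 0.144], [0.539, -0.278, 0.146], [0.538, -0.282, 0.144], [0.55, -0.274, 0.138], [0.55, -0.277, 0.144], [0.561, -0.269, 0.131], [0.558, -0.274, 0.134], [0.558, -0.277, 0.133], [0.57, -0.269, 0.131], [0.57, -0.272, 0.132], [0.569, -0.275, 0.134], [0.583, -0.266, 0.137], [0.582, -0.27, 0.137], [0.592, -0.263, 0.121], [0.589, -0.268, 0.132], [0.587, -0.273, 0.133], [0.597, -0.265, 0.119]]
```

View pics/crop1.png

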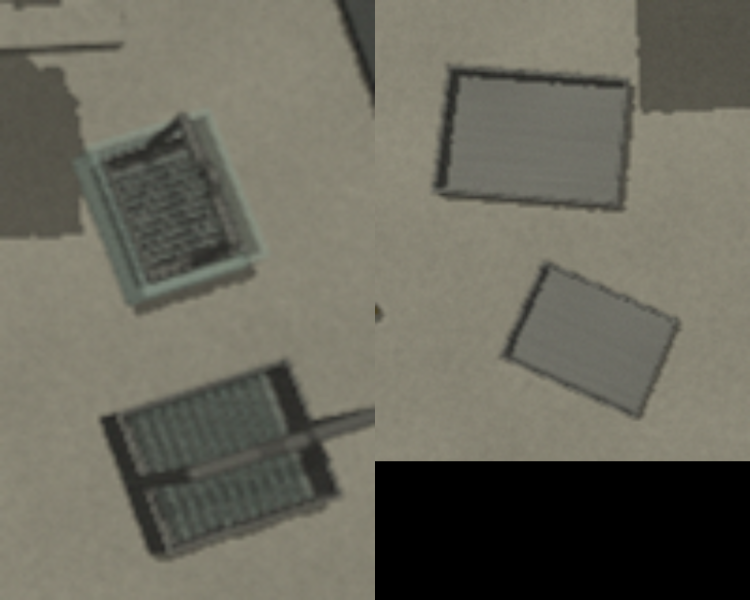

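The crops confirm both choices: the small rack stands in the dish, and the larger grey tray is the one meant. The shelf origin is at about (0.631, 0.055) with yaw −2.75°. The tray is at (0.531, 0.330) with yaw −10°. The rack is at (0.543, −0.277) with yaw 12.4°.

Next I need the tool axes, and to find out how the tool can be made to lean.

```bash
cat >> h.py <<'E'
def go(p,turn=None):
    """tool-axis shift to world point p"""
    t,r=tool(); print('shift',r.inv().apply(np.array(p)-t).round(4))
def stat():
    t,r=tool(); o=monitor.get_obs(); M=r.as_matrix()
    print('t',round(o['time_s'],2),'pos',t.round(4),'\naxes x,y,z',M.T.round(3).tolist(),'\nq',o['qpos'].round(1),'F',np.round(o['force'],1),'w',round(o['grip_width'],4))
E
python3 -c "
from h import *
stat(); go([.42,.40,.5]); go([.5,.03,.55])"
```

```text
t 1.1 pos [0.2253 0.6097 0.2146] 
axes x,y,z [[0.0, 0.0, -1.0], [-0.938, 0.347, -0.0], [0.347, 0.938, 0.0]] 
q [-68.9  18.4  -4.   83.1   1.3  78.5  -3.3] F [-0.4  0.5 -0.9] w 0.0872
shift [-0.2854 -0.2554 -0.1292]
shift [-0.3354 -0.4586 -0.4486]
```

Request:
step_arm --pt "1 -0.0625 -0.03 -0.03 0" --pt "1 -0.12 -0.06 -0.06 -3" --pt "1 -0.17 -0.1 -0.1 -6" --pt "1 -0.21 -0.14 -0.14 -9" --pt "1 -0.25 -0.19 -0.18 -12" --pt "1 -0.28 -0.23 -0.22 -15" --pt "1 -0.31 -0.28 -0.27 -17.5" --pt "1 -0.335 -0.32 -0.31 -17.5" --pt "1 -0.335 -0.37 -0.35 -17.5" --pt "1 -0.335 -0.41 -0.4 -17.5" --pt "1 -0.335 -0.46 -0.45 -17.5" --pt "1 -0.335 -0.46 -0.45 -17.5"

```text
time_s: 2.6
tool_pos: [0.4962, 0.0375, 0.5495]
tool_rot: [-60.3, 89.9, 27.0]
force: [0.9, 1.0, 0.2]
grip_width: 0.0867
```

```bash
python3 -c "
from h import *
stat()"
```

```text
t 2.6 pos [0.4962 0.0375 0.5495] 
axes x,y,z [[0.001, 0.001, -1.0], [-0.999, 0.048, -0.001], [0.048, 0.999, 0.001]] 
q [-32.6   2.9  27.3  63.3  -1.5 114.   81.3] F [0.9 1.  0.2] w 0.0867
```

Request:
step_arm --pt "1 -0.05 0 0 0" --pt "1 -0.1 0 0 0" --pt "1 -0.15 0 0 0" --pt "1 -0.15 0 0 0"

```text
time_s: 3.1
tool_pos: [0.4935, 0.0393, 0.6144]
tool_rot: [-81.9, 85.5, 5.3]
force: [1.3, -0.1, -0.2]
grip_width: 0.0873
```

```bash
python3 -c "
from h import *
stat()"
```

```text
t 3.1 pos [0.4935 0.0393 0.6144] 
axes x,y,z [[0.079, 0.007, -0.997], [-0.996, 0.048, -0.078], [0.048, 0.999, 0.011]] 
q [-47.    3.4  43.5  55.4  -2.8 117.6  82.2] F [ 1.3 -0.1 -0.2] w 0.0873
```

Request:
step_arm --pt "1 0 0 0 0" --pt "1 0 0 0 0"

```text
time_s: 3.35
tool_pos: [0.4936, 0.0395, 0.6131]
tool_rot: [-82.3, 85.6, 4.9]
force: [0.4, 0.4, 1.1]
grip_width: 0.0866
```

```bash
python3 -c "
from h import *
stat()"
```

```text
t 3.35 pos [0.4936 0.0395 0.6131] 
axes x,y,z [[0.076, 0.007, -0.997], [-0.996, 0.048, -0.076], [0.048, 0.999, 0.01]] 
q [-46.8   3.5  43.3  55.5  -2.8 117.6  82.2] F [0.4 0.4 1.1] w 0.0866
```

The lean persists after the arm runs into its limit, so pushing upward again will build it to about 30°.

Request:
step_arm --pt "1 -0.06 0 0 0" --pt "1 -0.12 0 0 0" --pt "1 -0.18 0 0 0" --pt "1 -0.24 0 0 0" --pt "1 -0.24 0 0 0"

```text
time_s: 3.98
tool_pos: [0.4864, 0.0385, 0.6516]
tool_rot: [-81.8, 81.0, 5.5]
force: [-0.9, -0.8, 0.7]
grip_width: 0.087
```

```bash
python3 -c "
from h import *
stat()"
```

```text
t 3.98 pos [0.4864 0.0385 0.6516] 
axes x,y,z [[0.156, 0.015, -0.988], [-0.987, 0.049, -0.155], [0.046, 0.999, 0.023]] 
q [-72.9   0.8  67.7  53.   -0.9 117.6  81.4] F [-0.9 -0.8  0.7] w 0.087
```

Request:
step_arm --pt "1 -0.06 0 0 0" --pt "1 -0.12 0 0 0" --pt "1 -0.18 0 0 0" --pt "1 -0.24 0 0 0" --pt "1 -0.3 0 0 0" --pt "1 -0.3 0 0 0"

```text
time_s: 4.72
tool_pos: [0.4657, 0.0348, 0.688]
tool_rot: [-81.2, 76.5, 6.1]
force: [0.2, 0.7, 0.1]
grip_width: 0.0868
```

```bash
python3 -c "
from h import *
stat()"
```

```text
t 4.72 pos [0.4657 0.0348 0.688 ] 
axes x,y,z [[0.231, 0.025, -0.973], [-0.972, 0.051, -0.23], [0.044, 0.998, 0.036]] 
q [  5.   -0.6 -12.5  49.5   0.2 117.6  79.8] F [0.2 0.7 0.1] w 0.0868
```

Request:
step_arm --pt "1 -0.3 0 0 0" --pt "1 -0.6 0 0 0" --pt "1 -0.6 0 0 0" --pt "1 -0.6 0 0 0" --pt "1 -0.6 0 0 0" --pt "1 -0.6 0 0 0" --pt "1 -0.6 0 0 0" --pt "1 -0.6 0 0 0"

```text
time_s: 5.72
tool_pos: [0.4222, 0.0305, 0.7245]
tool_rot: [-81.5, 71.9, 5.7]
force: [-0.1, -0.4, -0.6]
grip_width: 0.0869
```

```bash
python3 -c "
from h import *
stat()"
```

```text
t 5.72 pos [0.4222 0.0305 0.7245] 
axes x,y,z [[0.31, 0.031, -0.95], [-0.95, 0.053, -0.308], [0.041, 0.998, 0.046]] 
q [ 20.3  -6.1 -22.4  49.9  -3.8 117.6  82.6] F [-0.1 -0.4 -0.6] w 0.0869
```

Request:
step_arm --pt "1 -0.06 -0.02 0 0" --pt "1 -0.12 -0.04 0 0" --pt "1 -0.18 -0.06 0 0"

```text
time_s: 6.1
tool_pos: [0.4345, 0.0259, 0.7633]
tool_rot: [-81.8, 67.3, 5.4]
force: [-0.4, -0.1, 0.5]
grip_width: 0.087
```

Request:
step_arm --pt "1 -0.06 -0.025 0 0" --pt "1 -0.12 -0.05 0 0" --pt "1 -0.18 -0.075 0 0"

```text
time_s: 6.48
tool_pos: [0.4429, 0.0198, 0.8]
tool_rot: [-82.1, 63.0, 5.1]
force: [-0.1, 0.0, 0.7]
grip_width: 0.0868
```

```bash
python3 -c "
from h import *
stat()"
```

```text
t 6.47 pos [0.4429 0.0198 0.8   ] 
axes x,y,z [[0.453, 0.041, -0.891], [-0.891, 0.058, -0.45], [0.034, 0.997, 0.063]] 
q [ 38.3  -2.3 -39.4  37.1  -3.6 117.6  83.4] F [-0.1  0.   0.7] w 0.0868
```

Request:
step_arm --pt "1 -0.06 -0.03 0 0" --pt "1 -0.12 -0.06 0 0" --pt "1 -0.18 -0.09 0 0"

```text
time_s: 6.85
tool_pos: [0.446, 0.0122, 0.8346]
tool_rot: [-82.2, 58.7, 5.0]
force: [0.2, -0.1, -0.1]
grip_width: 0.0873
```

```bash
python3 -c "
from h import *
stat()"
```

```text
t 6.85 pos [0.446  0.0122 0.8346] 
axes x,y,z [[0.517, 0.045, -0.855], [-0.855, 0.062, -0.514], [0.03, 0.997, 0.07]] 
q [ 40.1  -0.6 -42.5  31.6  -1.9 117.6  83.2] F [ 0.2 -0.1 -0.1] w 0.0873
```

```bash
cat >> h.py <<'E'
def plan(p,yaw=None):
    """shift (tool axes now) to p, turn so jaw axis is perpendicular to horizontal bar at yaw"""
    t,r=tool(); M=r.as_matrix(); s=r.inv().apply(np.array(p)-t); a=None
    if yaw is not None:
        b=np.array([np.cos(np.radians(yaw)),np.sin(np.radians(yaw)),0]); n=np.cross(b,M[:,0]); n/=np.linalg.norm(n)
        if n@M[:,2]<0:n=-n
        l=r.inv().apply(n); a=np.degrees(np.arctan2(-l[1],l[2]))
    print('to',np.round(p,4),'shift',s.round(4),'turn',None if a is None else round(a,2))
E
python3 -c "
from h import *
plan([.46,.42,.15],-10.1); plan([.504,.434,.03],-10.1)"
```

```text
to [0.46 0.42 0.15] shift [0.6107 0.3653 0.3589] turn 9.68
to [0.504 0.434 0.03 ] shift [0.7366 0.3902 0.3658] turn 9.68
```

Request:
step_arm --pt "0 0.045 0.025 0.025 1" --pt "0 0.09 0.05 0.05 2" --pt "0 0.135 0.08 0.08 3" --pt "0 0.18 0.11 0.11 4" --pt "0 0.225 0.135 0.135 5" --pt "0 0.27 0.16 0.16 6" --pt "0 0.315 0.19 0.19 7" --pt "0 0.36 0.215 0.215 8" --pt "0 0.405 0.24 0.24 9" --pt "0 0.45 0.27 0.27 9.7" --pt "0 0.495 0.295 0.295 9.7" --pt "0 0.54 0.325 0.325 9.7"

```text
time_s: 8.35
tool_pos: [0.4668, 0.2962, 0.3804]
tool_rot: [-72.5, 58.8, 5.0]
force: [1.1, 0.7, -0.3]
grip_width: 0.0434
```

```bash
python3 -c "
from h import *
stat();plan([.504,.434,.07],-10.1); plan([.504,.434,.03],-10.1)
look('top','top1.png')"
```

```text
t 8.35 pos [0.4668 0.2962 0.3804] 
axes x,y,z [[0.516, 0.045, -0.856], [-0.839, 0.228, -0.494], [0.173, 0.973, 0.155]] 
q [-32.8 -15.2 -13.2 104.7  18.   66.9  27.6] F [ 1.1  0.7 -0.3] w 0.0434
to [0.504 0.434 0.07 ] shift [0.2909 0.1534 0.0923] turn 0.03
to [0.504 0.434 0.03 ] shift [0.3251 0.1732 0.0861] turn 0.03
```

Request:
step_arm --pt "0 0.04 0.03 0.03 0" --pt "0 0.08 0.06 0.06 0" --pt "0 0.12 0.09 0.092 0" --pt "0 0.16 0.12 0.092 0" --pt "0 0.2 0.14 0.092 0" --pt "0 0.25 0.153 0.092 0" --pt "0 0.291 0.153 0.092 0" --pt "0 0.291 0.153 0.092 0" --pt "0 0.291 0.153 0.092 0"

```text
time_s: 9.52
tool_pos: [0.5056, 0.4335, 0.0739]
tool_rot: [-72.5, 58.7, 5.0]
force: [0.1, -0.0, -0.2]
grip_width: 0.0434
```

Run:
```python
from h import *
stat();plan([.504,.434,.03],-10.1)
im,W=look('scene'); X,Y,Z=W[...,0],W[...,1],W[...,2]
cv2.imwrite('pics/s2.png',cv2.resize(im[80:280,180:380,::-1],(600,600)))
```

```text
t 9.53 pos [0.5056 0.4335 0.0739] 
axes x,y,z [[0.517, 0.045, -0.855], [-0.838, 0.229, -0.495], [0.173, 0.972, 0.156]] 
q [-37.1  14.8 -21.1 112.8  46.5  42.4 -11.5] F [ 0.1 -0.  -0.2] w 0.0434
to [0.504 0.434 0.03 ] shift [ 0.0367  0.0232 -0.0067] turn 0.02
```

View pics/s2.png

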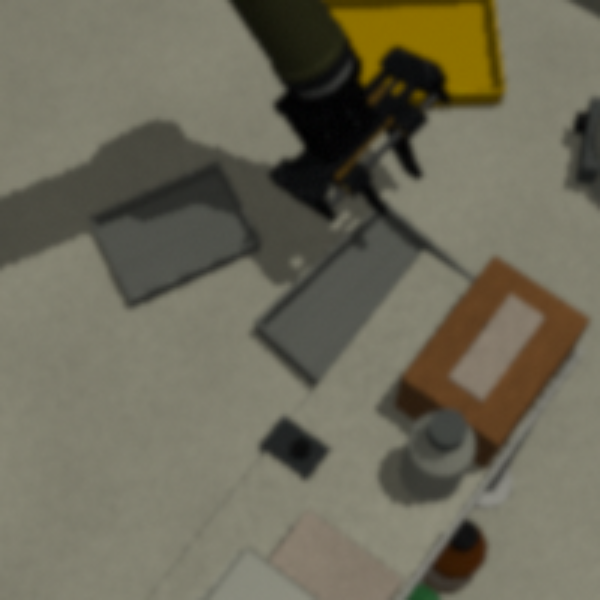

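The picture shows the two fingers straddling the tray's left wall, near its front corner at crop pixel (375,215). I'll go down and pinch.

Request:
step_arm --pt "0 0.018 0.012 -0.003 0" --pt "0 0.037 0.023 -0.007 0" --pt "0 0.037 0.023 -0.007 0" --pt "-1 0.037 0.023 -0.007 0" --pt "-1 0.037 0.023 -0.007 0" --pt "-1 0.037 0.023 -0.007 0" --pt "-1 0.037 0.023 -0.007 0" --pt "-1 0.037 0.023 -0.007 0" --newtons 8

```text
time_s: 10.58
tool_pos: [0.5047, 0.4331, 0.0292]
tool_rot: [-72.5, 58.7, 4.9]
force: [-0.3, -0.3, 1.0]
grip_width: 0.0038
```

```bash
cat > tr.py <<'E'
from h import *
def rect(p):
    (c,s,a)=cv2.minAreaRect((p*1000).astype(np.float32)); return np.round(c,1),np.round(s,1),round(a,2)
def tray():
    stat()
    for c in('top','scene'):
        im,W=look(c)
        for r in regions_of(c,'tray'):
            w=W[r['pixels']]; w=w[np.isfinite(w[:,0])]
            m=np.median(w,0)
            print(c,round(r['p'],2),r['pixel'],m.round(3),'rim',rect(w[(w[:,2]>.012)&(w[:,2]<.04)][:,:2]),'all',rect(w[np.abs(w[:,2]-.005)<.03][:,:2]))
if __name__=='__main__': tray()
E
python3 tr.py
```

```text
t 10.57 pos [0.5047 0.4331 0.0292] 
axes x,y,z [[0.517, 0.045, -0.855], [-0.838, 0.229, -0.495], [0.174, 0.972, 0.156]] 
q [-38.8  18.5 -19.5 114.4  52.1  39.2 -17.9] F [-0.3 -0.3  1. ] w 0.0038
top 0.91 [225.4, 226.1] [0.54  0.326 0.005] rim (array([532.7, 330.2]), array([203.2, 142.7]), 79.69) all (array([532.7, 329.9]), array([203.8, 142.7]), 79.69)
top 0.9 [244.8, 295.2] [0.31  0.286 0.004] rim (array([310.4, 286.1]), array([158. , 111.5]), 60.87) all (array([311.5, 284.5]), array([166.4, 114.5]), 58.61)
top 0.69 [316.9, 135.5] [0.661 0.044 0.402] rim (array([0., 0.]), array([0., 0.]), 0.0) all (array([808.1, -25.7]), array([568.8, 234.9]), 85.37)
top 0.64 [131.5, 280.4] [0.404 0.638 0.006] rim (array([397.5, 627.8]), array([203.8, 143.7]), 37.46) all (array([400.2, 635.5]), array([217.6, 155.8]), 37.66)
scene 0.92 [321.0, 92.0] [0.401 0.645 0.004] rim (array([400.1, 626.9]), array([202.6, 148. ]), 37.06) all (array([395.4, 639.8]), array([210.8, 172.2]), 35.97)
scene 0.88 [240.0, 157.5] [0.31  0.287 0.004] rim (array([313.4, 284.9]), array([159.1, 113.9]), 60.65) all (array([308.5, 290.4]), array([163.4, 127.9]), 60.99)
scene 0.86 [296.5, 178.4] [0.502 0.328 0.005] rim (array([522., 331.]), array([204. , 119.6]), 79.44) all (array([507.1, 339.2]), array([222. , 128.5]), 72.29)
scene 0.28 [180.6, 363.8] [ 0.55  -0.28   0.049] rim (array([ 544.4, -274.6]), array([130.3, 104.5]), 12.14) all (array([ 545.9, -279.8]), array([130.1, 118.1]), 12.78)
```

```bash
python3 -c "
from h import *
plan([.5887,.1536,.0295],-2.75)"
```

```text
to [0.5887 0.1536 0.0295] shift [ 0.0306 -0.1347 -0.2571] turn -8.5
```

Request:
step_arm --pt "-1 0.001 -0.005 -0.01 -0.7" --pt "-1 0.0025 -0.011 -0.021 -1.7" --pt "-1 0.0046 -0.02 -0.0386 -2.8" --pt "-1 0.0067 -0.0296 -0.0566 -4" --pt "-1 0.0092 -0.0404 -0.0771 -5.2" --pt "-1 0.0122 -0.0539 -0.1028 -6.4" --pt "-1 0.0153 -0.0673 -0.1285 -7.5" --pt "-1 0.0184 -0.0808 -0.1543 -8.5" --pt "-1 0.0214 -0.0943 -0.18 -8.5" --pt "-1 0.0239 -0.105 -0.2005 -8.5" --pt "-1 0.0257 -0.113 -0.216 -8.5" --pt "-1 0.0257 -0.113 -0.216 -8.5"

```text
time_s: 12.28
tool_pos: [0.5754, 0.1953, 0.0293]
tool_rot: [-81.1, 58.8, 4.6]
force: [0.1, 0.4, 0.1]
grip_width: 0.0004
```

```bash
python3 tr.py; python3 -c "
from h import *
plan([.5887,.1536,.0295],-2.75)"
```

```text
t 12.28 pos [0.5754 0.1953 0.0293] 
axes x,y,z [[0.517, 0.042, -0.855], [-0.854, 0.086, -0.512], [0.052, 0.995, 0.08]] 
q [-15.7   7.5 -13.6 127.5  42.1  21.2  20.5] F [0.1 0.4 0.1] w 0.0004
top 0.97 [132.0, 281.4] [0.397 0.632 0.006] rim (array([397.5, 627.4]), array([203.3, 143. ]), 37.37) all (array([397.5, 627.4]), array([203.3, 143. ]), 37.29)
top 0.74 [216.4, 229.6] [0.53  0.348 0.006] rim (array([532.9, 330.6]), array([203.3, 143.6]), 80.01) all (array([538.2, 334.2]), array([212.2, 152.7]), 80.02)
top 0.56 [244.8, 296.6] [0.308 0.289 0.005] rim (array([310.5, 286. ]), array([158. , 111.3]), 60.96) all (array([309.7, 287.1]), array([166.5, 115.1]), 58.42)
top 0.54 [412.8, 203.5] [ 0.543 -0.277  0.026] rim (array([ 541.1, -280.4]), array([108.2,  92.3]), 11.67) all (array([ 546.2, -283.8]), array([116.4,  83.7]), 13.26)
scene 0.95 [249.8, 154.2] [0.326 0.332 0.004] rim (array([313.1, 285.2]), array([159.2, 112.6]), 61.07) all (array([313.9, 286.6]), array([164.5, 112.6]), 61.07)
scene 0.7 [304.3, 167.7] [0.503 0.382 0.005] rim (array([499.1, 384.6]), array([199.2,  98. ]), 42.55) all (array([518.8, 348.6]), array([175.5, 137.9]), 77.02)
scene 0.59 [316.6, 96.1] [0.399 0.632 0.005] rim (array([400.5, 626.6]), array([203.6, 148. ]), 37.14) all (array([394.2, 635. ]), array([203.6, 169. ]), 37.14)
to [0.5887 0.1536 0.0295] shift [ 0.0051 -0.0155 -0.0448] turn 0.1
```

Run:
```python
from h import *
im,W=look('top')
cv2.imwrite('pics/t3.png',cv2.resize(im[130:330,130:380,::-1],(750,600)))
```

```text
(no output)
```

View pics/t3.png

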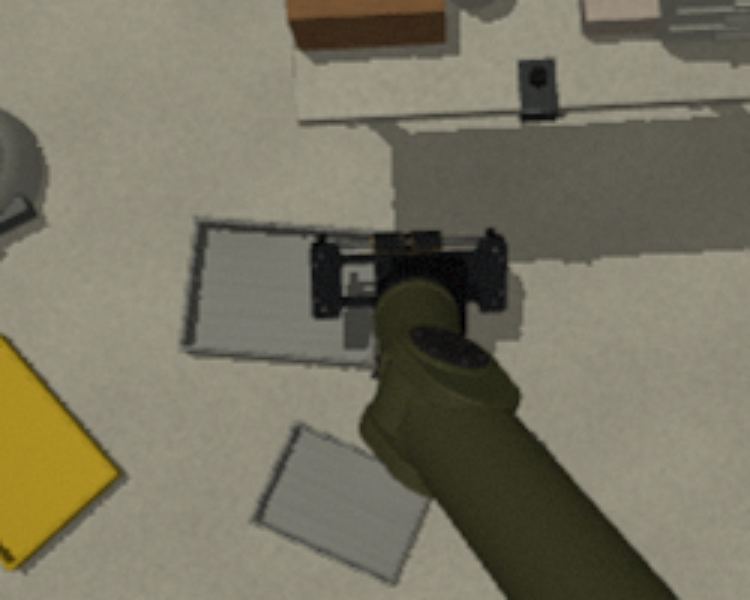

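The tray at crop pixels (185–380, 220–365) has not moved, so the fingers slipped off and passed over it. I'll go back, grip deeper and harder, and move in short checked steps.

```bash
python3 -c "
from h import *
plan([.575,.195,.10]);plan([.504,.434,.09],-10.3);plan([.504,.434,.026],-10.3)"
```

```text
to [0.575 0.195 0.1  ] shift [-0.0604 -0.0366  0.0014] turn None
to [0.504 0.434 0.09 ] shift [-0.0776  0.0487  0.2352] turn 8.81
to [0.504 0.434 0.026] shift [-0.0229  0.0815  0.23  ] turn 8.81
```

Request:
step_arm --pt "-1 -0.03 -0.018 0.001 0" --pt "-0.2 -0.06 -0.037 0.001 0" --pt "-0.2 -0.065 -0.02 0.05 2" --pt "-0.2 -0.069 0.001 0.1 5" --pt "-0.2 -0.074 0.03 0.15 8.8" --pt "-0.2 -0.0776 0.045 0.2 8.8" --pt "-0.2 -0.0776 0.0487 0.235 8.8" --pt "-0.2 -0.0776 0.0487 0.235 8.8" --pt "-0.2 -0.05 0.065 0.2325 8.8" --pt "-0.2 -0.023 0.0815 0.23 8.8" --pt "-0.2 -0.023 0.0815 0.23 8.8" --pt "-0.2 -0.023 0.0815 0.23 8.8"

```text
time_s: 14.02
tool_pos: [0.5047, 0.433, 0.0268]
tool_rot: [-72.2, 58.7, 5.0]
force: [-0.6, -0.1, 0.3]
grip_width: 0.0349
```

```bash
python3 -c "
from h import *
stat();plan([.504,.434,.025],-10.3)"
```

```text
t 14.03 pos [0.5047 0.433  0.0268] 
axes x,y,z [[0.517, 0.045, -0.855], [-0.837, 0.235, -0.494], [0.178, 0.971, 0.159]] 
q [-33.8  19.5 -25.1 114.3  54.8  40.4 -20. ] F [-0.6 -0.1  0.3] w 0.0349
to [0.504 0.434 0.025] shift [0.0012 0.0017 0.0005] turn -0.12
```

Close at 20 N, check, then try a small drag.

Request:
step_arm --pt "-1 0.001 0.001 0 0" --pt "-1 0.001 0.001 0 0" --pt "-1 0.001 0.001 0 0" --pt "-1 0.001 0.001 0 0" --pt "-1 0.001 0.001 0 0" --newtons 20

```text
time_s: 14.65
tool_pos: [0.5043, 0.4337, 0.0249]
tool_rot: [-72.2, 58.7, 5.0]
force: [-0.3, 0.7, 0.3]
grip_width: 0.0015
```

Request:
step_arm --pt "-1 0.001 -0.005 -0.01 0" --pt "-1 0.002 -0.01 -0.02 0" --pt "-1 0.002 -0.01 -0.02 0"

```text
time_s: 15.02
tool_pos: [0.5111, 0.4093, 0.0248]
tool_rot: [-72.4, 58.7, 4.6]
force: [-1.2, -1.1, 1.1]
grip_width: 0.001
```

```bash
python3 tr.py | grep -v 0.31
python3 - <<'E'
from h import *
im,W=look('scene')
cv2.imwrite('pics/s4.png',cv2.resize(im[90:210,240:380,::-1],(700,600),interpolation=cv2.INTER_CUBIC))
p,r=tool(); print('tcp px',proj('scene',p),'tip',proj('scene',p+r.as_matrix()[:,0]*.019))
E
```

```text
t 15.03 pos [0.5111 0.4093 0.0248] 
axes x,y,z [[0.518, 0.042, -0.855], [-0.836, 0.236, -0.495], [0.181, 0.971, 0.157]] 
q [-32.   18.1 -24.6 116.3  54.8  38.6 -18.9] F [-1.2 -1.1  1.1] w 0.001
top 0.64 [417.4, 202.6] [ 0.542 -0.278  0.027] rim (array([ 544.8, -279.7]), array([117.3,  93.1]), 12.91) all (array([ 552.4, -282.4]), array([133.8,  85. ]), 13.42)
top 0.6 [233.1, 222.5] [0.549 0.3   0.005] rim (array([539.5, 306. ]), array([200.3, 144.3]), 82.42) all (array([541.9, 305.3]), array([200., 150.]), 83.19)
top 0.59 [245.3, 292.6] [0.321 0.28  0.004] rim (array([321.4, 280. ]), array([158.1,  86.3]), 60.87) all (array([322.5, 281.8]), array([164.5,  91.5]), 60.07)
top 0.56 [130.1, 281.9] [0.4   0.634 0.006] rim (array([397.1, 627.4]), array([204.1, 144.1]), 37.23) all (array([399.4, 635.1]), array([217.3, 154. ]), 37.14)
scene 0.94 [238.8, 155.3] [0.309 0.287 0.004] rim (array([312.5, 285. ]), array([158.4, 114.1]), 60.87) all (array([307.2, 287.9]), array([158.4, 126. ]), 60.87)
scene 0.88 [290.7, 184.6] [0.504 0.304 0.004] rim (array([503.7, 308.6]), array([203.9,  82.4]), 87.61) all (array([499.3, 317.2]), array([221.7,  91.9]), 87.61)
scene 0.66 [319.0, 98.1] [0.399 0.636 0.004] rim (array([401.8, 625.1]), array([203.2, 147.4]), 37.96) all (array([403.7, 627.8]), array([209.9, 146.7]), 37.4)
tcp px [[309.46138884 157.95567312]] tip [[311.75689154 161.42763357]]
```

View pics/s4.png

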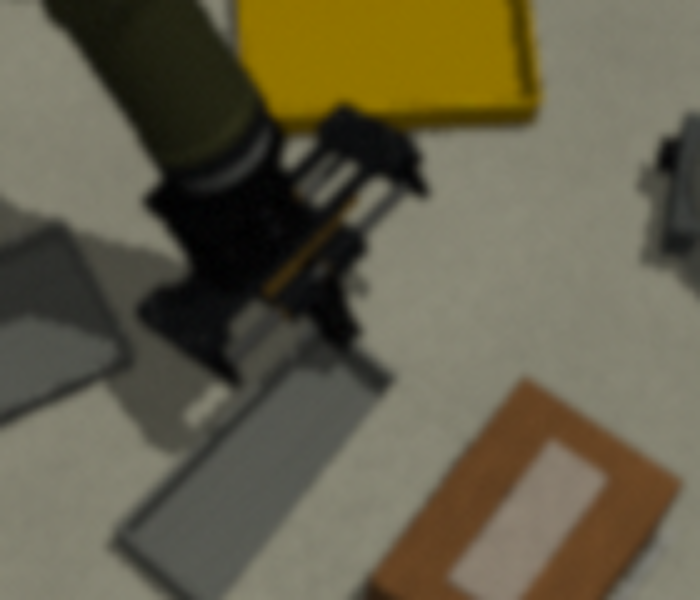

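```bash
python3 -c "
from h import *
plan([.5927,.1544,.0255],-2.75);plan([.535,.335,.0255],-5)"
```

```text
to [0.5927 0.1544 0.0255] shift [ 0.0311 -0.1286 -0.233 ] turn -8.98
to [0.535  0.335  0.0255] shift [ 0.0086 -0.0379 -0.068 ] turn -6.37
```

Request:
step_arm --pt "-1 0.001 -0.004 -0.007 -1" --pt "-1 0.002 -0.009 -0.017 -2" --pt "-1 0.0036 -0.016 -0.029 -3" --pt "-1 0.0052 -0.023 -0.041 -4" --pt "-1 0.0068 -0.03 -0.054 -5" --pt "-1 0.008 -0.036 -0.064 -6" --pt "-1 0.0086 -0.038 -0.068 -6.4" --pt "-1 0.0086 -0.038 -0.068 -6.4" --newtons 25

```text
time_s: 16.27
tool_pos: [0.5343, 0.3358, 0.025]
tool_rot: [-78.8, 58.8, 4.7]
force: [0.8, -1.9, 0.3]
grip_width: 0.0008
```

```bash
python3 tr.py | grep -v 0.31;python3 -c "
from h import *
plan([.5927,.1544,.0255],-2.75)"
```

```text
t 16.27 pos [0.5343 0.3358 0.025 ] 
axes x,y,z [[0.517, 0.043, -0.855], [-0.852, 0.125, -0.509], [0.085, 0.991, 0.101]] 
q [-24.7  13.8 -23.4 121.4  53.3  32.6  -5.7] F [ 0.8 -1.9  0.3] w 0.0008
top 0.61 [260.9, 284.8] [0.333 0.24  0.005] rim (array([334.5, 244.9]), array([105.1,  25.6]), 58.32) all (array([335.5, 246.6]), array([108.9,  25.8]), 58.32)
top 0.61 [129.6, 281.8] [0.397 0.633 0.006] rim (array([397.2, 627.2]), array([203.7, 144.8]), 37.34) all (array([394.8, 630.1]), array([203.5, 152. ]), 37.09)
top 0.56 [253.5, 214.0] [0.577 0.226 0.005] rim (array([568.9, 235.1]), array([198.9, 140.8]), 84.31) all (array([568.5, 234.8]), array([199.5, 142.3]), 83.81)
scene 0.66 [237.1, 153.6] [0.309 0.287 0.004] rim (array([313. , 284.9]), array([158. , 113.7]), 60.82) all (array([308.1, 290.8]), array([165. , 129.3]), 61.8)
to [0.5927 0.1544 0.0255] shift [ 0.022  -0.0726 -0.1749] turn -2.5
```

Request:
step_arm --pt "-1 0.001 -0.004 -0.009 -0.5" --pt "-1 0.003 -0.01 -0.024 -1.3" --pt "-1 0.005 -0.017 -0.042 -2.2" --pt "-1 0.0076 -0.025 -0.06 -3" --pt "-1 0.01 -0.034 -0.082 -3.3" --pt "-1 0.013 -0.043 -0.103 -3.3" --pt "-1 0.0155 -0.052 -0.124 -3.3" --pt "-1 0.017 -0.057 -0.137 -3.3" --pt "-1 0.017 -0.057 -0.137 -3.3"

```text
time_s: 17.6
tool_pos: [0.5801, 0.1924, 0.0251]
tool_rot: [-82.1, 58.8, 4.6]
force: [0.5, -0.6, -2.6]
grip_width: 0.0003
```

```bash
python3 tr.py | grep -v 0.31;python3 -c "
from h import *
plan([.5903,.154,.0255],-2.75)"
```

```text
t 17.6 pos [0.5801 0.1924 0.0251] 
axes x,y,z [[0.516, 0.042, -0.855], [-0.856, 0.069, -0.513], [0.038, 0.997, 0.071]] 
q [ -9.3   8.8 -19.7 127.   44.7  21.3  19.9] F [ 0.5 -0.6 -2.6] w 0.0003
top 0.97 [135.0, 281.0] [0.396 0.632 0.006] rim (array([397.6, 627.4]), array([203.9, 143.9]), 37.2) all (array([396.9, 635.2]), array([216.2, 156.5]), 37.62)
top 0.79 [293.6, 190.3] [0.639 0.091 0.005] rim (array([629.2,  98.5]), array([140.6, 206.8]), 0.28) all (array([629.2,  98.5]), array([140.8, 206.6]), 0.41)
top 0.19 [413.4, 204.8] [ 0.543 -0.277  0.026] rim (array([ 543.9, -276.6]), array([116.8,  85.2]), 12.91) all (array([ 544.6, -281. ]), array([115.8,  79.4]), 14.18)
scene 0.79 [255.2, 149.0] [0.329 0.335 0.004] rim (array([313.3, 285.8]), array([157. , 112.3]), 61.01) all (array([313.7, 285.6]), array([157.6, 112.3]), 61.44)
scene 0.6 [316.7, 96.4] [0.399 0.632 0.005] rim (array([400.7, 625.8]), array([203.4, 150.6]), 36.91) all (array([396.7, 636.4]), array([212.7, 169.2]), 36.52)
to [0.5903 0.154  0.0255] shift [ 0.0035 -0.0118 -0.0407] turn 0.94
```

The tray followed but over-rotated slightly in the grip. I'll release and measure it clear, then finish with a flat push on the left wall.

Request:
step_arm --pt "-0.3 0 0 0 0" --pt "-0.3 0 0 0 0" --pt "-0.3 -0.03 -0.02 0 0" --pt "-0.3 -0.06 -0.035 0 0" --pt "-0.3 -0.06 -0.035 0.06 0" --pt "-1 -0.06 -0.035 0.12 0" --pt "-1 -0.06 -0.035 0.12 0"

```text
time_s: 18.68
tool_pos: [0.5824, 0.318, 0.1058]
tool_rot: [-81.3, 58.6, 6.0]
force: [-0.7, -1.0, -0.4]
grip_width: 0.018
```

Run:
```python
from h import *
stat()
im,W=look('top'); X,Y,Z=W[...,0],W[...,1],W[...,2]
m=(X>.53)&(X<.72)&(Y>-.08)&(Y<.26)&(Z<.045)&(Z>.012)
P=W[m]; (c,s,a)=cv2.minAreaRect((P[:,:2]*1000).astype(np.float32)); print(c,s,a)
for p in P[::max(1,len(P)//40)]: print(p.round(3),end=' ')
cv2.imwrite('pics/t5.png',cv2.resize(im[130:270,220:380,::-1],(686,600),interpolation=cv2.INTER_CUBIC))
```

```text
t 18.68 pos [0.5824 0.318  0.1058] 
axes x,y,z [[0.519, 0.055, -0.853], [-0.855, 0.061, -0.515], [0.024, 0.997, 0.078]] 
q [-13.3   9.4 -29.1 115.4  39.4  36.1  18.1] F [-0.7 -1.  -0.4] w 0.018
(628.1852416992188, 101.60042572021484) (143.1435546875, 202.6387939453125) 2.4672749042510986
[0.699 0.01  0.012] [0.697 0.074 0.029] [0.696 0.11  0.032] [0.695 0.073 0.023] [0.695 0.139 0.034] [0.693 0.103 0.029] [0.682 0.007 0.033] [0.694 0.146 0.03 ] [0.695 0.109 0.015] [0.692 0.178 0.035] [0.692 0.142 0.022] [0.691 0.198 0.033] [0.692 0.162 0.017] [0.69  0.188 0.021] [0.69  0.199 0.013] [0.662 0.003 0.031] [0.667 0.203 0.036] [0.662 0.2   0.029] [0.635 0.003 0.031] [0.628 0.006 0.023] [0.623 0.006 0.015] [0.614 0.005 0.024] [0.621 0.2   0.034] [0.615 0.201 0.032] [0.59  0.002 0.028] [0.601 0.196 0.018] [0.572 0.001 0.031] [ 0.565 -0.001  0.033] [0.563 0.005 0.034] [0.562 0.031 0.031] [0.579 0.195 0.013] [0.56  0.044 0.035] [0.561 0.092 0.035] [0.56  0.056 0.024] [0.559 0.104 0.034] [0.566 0.199 0.032] [0.559 0.114 0.026] [0.559 0.165 0.032] [0.556 0.13  0.029] [0.559 0.184 0.029] [0.555 0.149 0.03 ] [0.555 0.175 0.028] [0.555 0.188 0.016]
```

View pics/t5.png

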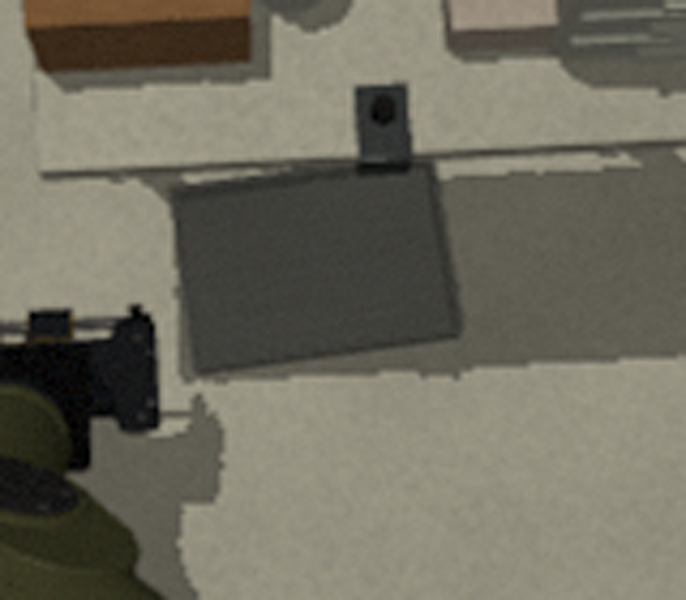

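Top-camera crop: the tray is at about (175–460, 165–375) under the clamp at (383,110), still about 46 mm too far to +y and at yaw +2.5°. I'll push it with closed fingers on the left wall, slightly behind centre.

```bash
python3 -c "
from h import *
plan([.636,.255,.06],-2.75);plan([.636,.255,.027],-2.75);plan([.64,.20,.027],-2.75);plan([.642,.188,.027],-2.75)"
```

```text
to [0.636 0.255 0.06 ] shift [ 0.0628 -0.0265 -0.0602] turn 1.27
to [0.636 0.255 0.027] shift [ 0.091  -0.0096 -0.0626] turn 1.27
to [0.64  0.2   0.027] shift [ 0.0904 -0.0165 -0.1173] turn 1.27
to [0.642 0.188 0.027] shift [ 0.0908 -0.0189 -0.1292] turn 1.27
```

Request:
step_arm --pt "-1 0.03 -0.013 -0.03 0.6" --pt "-1 0.063 -0.026 -0.06 1.3" --pt "-1 0.091 -0.01 -0.0626 1.3" --pt "-1 0.091 -0.01 -0.0626 1.3" --pt "-1 0.091 -0.012 -0.08 1.3" --pt "-1 0.09 -0.014 -0.098 1.3" --pt "-1 0.09 -0.016 -0.11 1.3" --pt "-1 0.0905 -0.018 -0.12 1.3" --pt "-1 0.0908 -0.019 -0.129 1.3" --pt "-1 0.0908 -0.019 -0.129 1.3"

```text
time_s: 19.98
tool_pos: [0.642, 0.1825, 0.0263]
tool_rot: [-80.7, 58.8, 4.8]
force: [-0.5, -0.5, -0.3]
grip_width: 0.0005
```

```bash
cat > tm.py <<'E'
from h import *
stat()
im,W=look('top'); X,Y,Z=W[...,0],W[...,1],W[...,2]
p,r=tool()
m=(X>.53)&(X<.72)&(Y>-.12)&(Y<p[1]-.012)&(Z<.039)&(Z>.012)&(im.max(-1)<190)
P=W[m]; (c,s,a)=cv2.minAreaRect((P[:,:2]*1000).astype(np.float32)); print(np.round(c,1),np.round(s,1),round(a,2))
# line fit to right wall, front wall
def line(a,b):
    b0=np.polyfit(a,b,1)
    for _ in range(5):
        e=b-np.polyval(b0,a); k=np.abs(e)<.005; b0=np.polyfit(a[k],b[k],1)
    return b0,np.abs(e[k]).mean()
T=P[P[:,2]>.022]
k=T[:,0]<np.percentile(T[:,0],30); x0=T[:,0].min()
f=T[(T[:,0]<x0+.02)&(T[:,1]<T[:,1].max()-.03)&(T[:,1]>T[:,1].min()+.02)]; b,e=line(f[:,1],f[:,0]); print('front x=',b.round(4),'yaw',round(-np.degrees(np.arctan(b[0])),2),e,len(f))
y0=T[:,1].min(); g=T[(T[:,1]<y0+.02)&(T[:,0]<x0+.12)&(T[:,0]>x0+.015)]; b,e=line(g[:,0],g[:,1]); print('right y=',b.round(4),'yaw',round(np.degrees(np.arctan(b[0])),2),e,len(g))
E
python3 tm.py
```

```text
t 19.98 pos [0.642  0.1825 0.0263] 
axes x,y,z [[0.517, 0.043, -0.855], [-0.854, 0.091, -0.512], [0.055, 0.995, 0.084]] 
q [ -3.   14.7 -22.3 120.   43.9  21.7  24.6] F [-0.5 -0.5 -0.3] w 0.0005
[629.   84.1] [142.3 168.9] 2.26
front x= [-0.0479  0.5643] yaw 2.74 0.0014322030942359152 48
right y= [ 0.0473 -0.0263] yaw 2.71 0.0016147805885252326 64
```

The tray has not moved, although the TCP is 20 mm inside its left wall. I'll probe downward in small steps to find the real fingertip height.

Request:
step_arm --pt "-1 0.0043 0.0026 -0.0004 0" --pt "-1 0.0043 0.0026 -0.0004 0"

```text
time_s: 20.27
tool_pos: [0.6413, 0.1842, 0.0206]
tool_rot: [-80.6, 58.8, 5.0]
force: [-0.1, 0.6, -0.4]
grip_width: 0.0003
```

Request:
step_arm --pt "-1 0.0043 0.0026 -0.0004 0" --pt "-1 0.0043 0.0026 -0.0004 0"

```text
time_s: 20.52
tool_pos: [0.6414, 0.1838, 0.0156]
tool_rot: [-80.7, 58.8, 4.9]
force: [0.0, -0.0, 0.2]
grip_width: 0.0005
```

Run:
```python
from h import *
stat()
im,W=look('scene'); p,r=tool(); M=r.as_matrix()
print('tcp px',proj('scene',p),'tip',proj('scene',p+M[:,0]*.019))
im2,W2=look('top'); print(proj('top',p),proj('top',p+M[:,0]*.019))
a=cv2.resize(im2[150:250,230:350,::-1],(720,600),interpolation=cv2.INTER_CUBIC)
cv2.imwrite('pics/t6.png',a)
```

```text
t 20.52 pos [0.6414 0.1838 0.0156] 
axes x,y,z [[0.516, 0.045, -0.855], [-0.855, 0.089, -0.511], [0.053, 0.995, 0.084]] 
q [ -4.2  15.7 -21.1 120.3  46.3  20.8  22.1] F [ 0.  -0.   0.2] w 0.0005
tcp px [[305.02355405 235.76491356]] tip [[307.49628114 238.61463016]]
[[266.80183556 189.72224611]] [[266.45436088 188.11464649]]
```

View pics/t6.png

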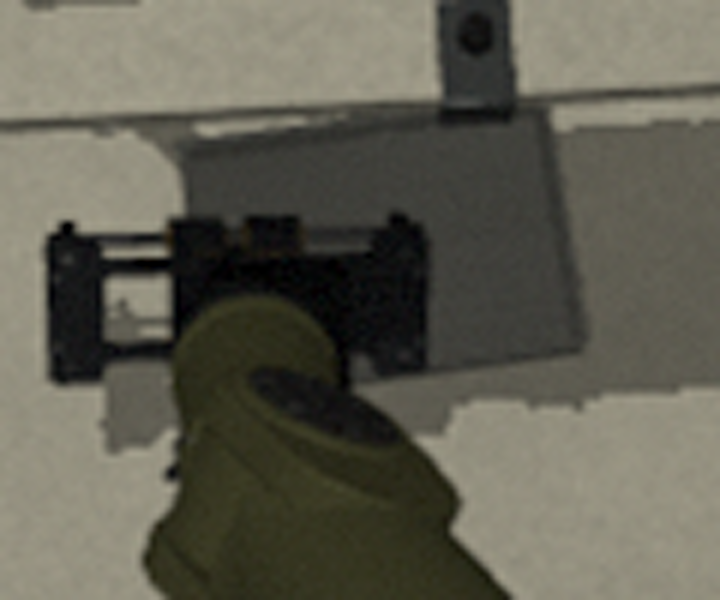

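Request:
step_arm --pt "-1 0.0035 0.002 -0.0003 0" --pt "-1 0.0035 0.002 -0.0003 0"

```text
time_s: 20.88
tool_pos: [0.6418, 0.1836, 0.0119]
tool_rot: [-80.7, 58.8, 4.9]
force: [0.1, -0.3, 0.2]
grip_width: 0.0003
```

Request:
step_arm --pt "-1 0.0035 0.002 -0.0003 0" --pt "-1 0.0035 0.002 -0.0003 0"

```text
time_s: 21.12
tool_pos: [0.6418, 0.1837, 0.0078]
tool_rot: [-80.6, 58.8, 4.9]
force: [-0.3, 0.6, -0.8]
grip_width: 0.0006
```

Request:
step_arm --pt "-1 -0.035 -0.02 0.002 0" --pt "-1 -0.06 -0.037 0.004 0" --pt "-1 -0.06 -0.037 0.06 0" --pt "-1 -0.06 -0.037 0.12 0" --pt "-1 -0.06 -0.037 0.15 0" --pt "-1 -0.06 -0.037 0.15 0"

```text
time_s: 21.88
tool_pos: [0.6498, 0.3317, 0.0917]
tool_rot: [-80.4, 58.7, 5.5]
force: [-0.3, -0.8, -0.2]
grip_width: 0.0002
```

```bash
python3 - <<'E'
from h import *
stat()
for c in ('scene','top'):
    im,W=look(c); p,r=tool(); L=r.inv().apply((W-p).reshape(-1,3)).reshape(W.shape)
    m=(np.abs(L[...,1])<.06)&(np.abs(L[...,2])<.08)&(L[...,0]>-.15)&(L[...,0]<.06)&(W[...,2]>.035)
    print(c,m.sum())
    for a in np.arange(-.11,.06,.01):
        k=m&(L[...,0]>=a)&(L[...,0]<a+.01)
        if k.any(): print(round(a,2),k.sum(),'y',np.percentile(L[k][:,1],[2,98]).round(3),'z',np.percentile(L[k][:,2],[2,50,98]).round(3))
    if c=='scene': print(proj(c,p)); cv2.imwrite('pics/s7.png',cv2.resize(im[120:220,260:380,::-1],(720,600),interpolation=cv2.INTER_CUBIC))
E
python3 tm.py
```

```text
t 21.88 pos [0.6498 0.3317 0.0917] 
axes x,y,z [[0.517, 0.05, -0.855], [-0.855, 0.086, -0.512], [0.048, 0.995, 0.087]] 
q [-12.4  18.  -28.4 107.4  43.7  36.8  17. ] F [-0.3 -0.8 -0.2] w 0.0002
scene 413
-0.11 37 y [-0.037  0.002] z [0.02  0.03  0.072]
-0.1 74 y [-0.038  0.032] z [0.022 0.056 0.078]
-0.09 5 y [-0.032  0.022] z [0.048 0.059 0.073]
[[335.11775708 192.41458174]]
top 755
-0.11 118 y [-0.036 -0.009] z [-0.03   0.011  0.054]
-0.1 111 y [-0.037 -0.024] z [-0.069  0.001  0.073]
-0.09 11 y [-0.037 -0.031] z [-0.043 -0.013  0.009]
-0.08 1 y [-0.035 -0.035] z [0.01 0.01 0.01]
-0.06 1 y [-0.009 -0.009] z [0.01 0.01 0.01]
-0.05 2 y [-0.008 -0.008] z [0.004 0.005 0.007]
t 21.98 pos [0.6506 0.3263 0.0907] 
axes x,y,z [[0.516, 0.044, -0.855], [-0.855, 0.089, -0.511], [0.054, 0.995, 0.083]] 
q [-12.2  18.  -28.2 107.6  43.7  36.9  17. ] F [-0.5 -1.1 -0.2] w 0.0005
[628.  101.4] [143.  203.1] 2.62
front x= [-0.0466  0.5642] yaw 2.67 0.0014978085237044951 96
right y= [ 0.0436 -0.0242] yaw 2.5 0.001588237940002508 68
```

View pics/s7.png

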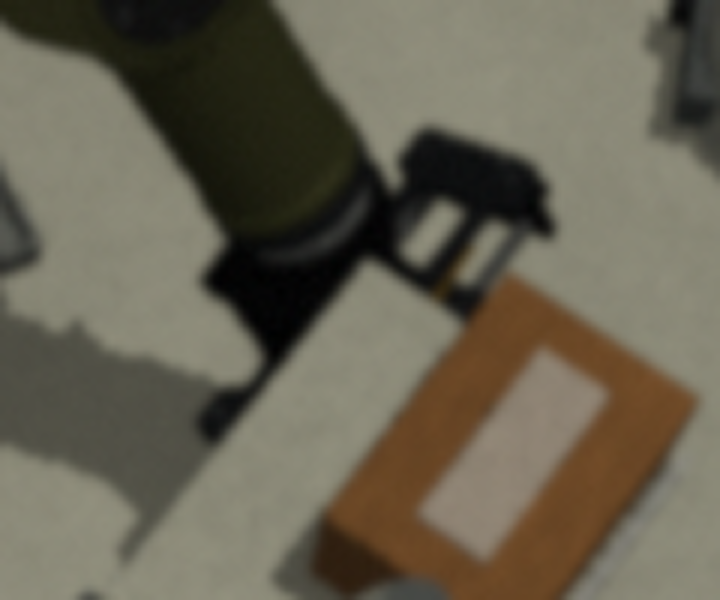

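```bash
python3 -c "
from h import *
plan([.50,.33,.15])"
```

```text
to [0.5  0.33 0.15] shift [-0.1285  0.099   0.0013] turn None
```

Request:
step_arm --pt "-1 -0.04 0.03 0 0" --pt "-1 -0.085 0.066 0 0" --pt "-1 -0.128 0.099 0 0" --pt "-1 -0.128 0.099 0 0" --pt "-1 -0.128 0.099 0 0"

```text
time_s: 22.65
tool_pos: [0.5011, 0.3284, 0.1503]
tool_rot: [-80.7, 58.7, 4.7]
force: [0.3, -1.0, -0.3]
grip_width: 0.0006
```

Run:
```python
from h import *
stat()
for c in ('scene','top'):
    im,W=look(c); p,r=tool(); L=r.inv().apply((W-p).reshape(-1,3)).reshape(W.shape)
    m=(np.abs(L[...,1])<.06)&(np.abs(L[...,2])<.1)&(L[...,0]>-.15)&(L[...,0]<.06)&(W[...,2]>.035)
    print(c,m.sum())
    for a in np.arange(-.11,.06,.01):
        k=m&(L[...,0]>=a)&(L[...,0]<a+.01)
        if k.any(): print(round(a,2),k.sum(),'y',np.percentile(L[k][:,1],[2,98]).round(3),'z',np.percentile(L[k][:,2],[2,50,98]).round(3))
    if c=='scene':
        M=r.as_matrix(); q=proj(c,[p,p+M[:,0]*.019,p-M[:,0]*.051]); print(q); u,v=q[0].astype(int)
        B=im[v-50:v+50,u-60:u+60,::-1]; B=cv2.resize(B,(720,600),interpolation=cv2.INTER_CUBIC)
        for t,col in zip(q,[(0,0,255),(0,255,0),(255,0,0)]): cv2.circle(B,tuple(int(x) for x in ((t-[u-60,v-50])*6)),4,col,-1)
        cv2.imwrite('pics/s8.png',cv2.convertScaleAbs(B,alpha=1.6,beta=15))
```

```text
t 22.65 pos [0.5011 0.3284 0.1503] 
axes x,y,z [[0.518, 0.043, -0.854], [-0.854, 0.092, -0.513], [0.056, 0.995, 0.084]] 
q [-13.6  -0.8 -34.9 119.2  31.6  42.3  16.8] F [ 0.3 -1.  -0.3] w 0.0006
scene 1605
-0.11 169 y [-0.04   0.013] z [-0.093 -0.007  0.087]
-0.1 220 y [-0.04   0.029] z [-0.083  0.011  0.081]
-0.09 109 y [-0.04  0.03] z [-0.087  0.004  0.082]
-0.08 9 y [-0.035  0.032] z [-0.087 -0.086  0.085]
-0.07 6 y [-0.012 -0.008] z [0.008 0.009 0.013]
-0.06 15 y [-0.013 -0.009] z [-0.014  0.001  0.013]
-0.05 27 y [-0.014 -0.007] z [-0.013 -0.     0.012]
-0.04 21 y [-0.014  0.008] z [-0.012 -0.003  0.009]
-0.03 21 y [-0.014  0.008] z [-0.01  -0.004  0.007]
-0.02 20 y [-0.014  0.01 ] z [-0.01  -0.004  0.006]
-0.01 6 y [-0.009  0.01 ] z [-0.009 -0.002  0.009]
[[294.55605361 158.7301063 ]
 [297.25745113 162.55637197]
 [287.00698187 148.03758372]]
top 1395
-0.11 174 y [-0.037  0.001] z [-0.08   0.007  0.084]
-0.1 149 y [-0.038  0.026] z [-0.076  0.007  0.08 ]
-0.09 25 y [-0.037 -0.03 ] z [-0.083  0.017  0.086]
-0.08 1 y [-0.012 -0.012] z [0.006 0.006 0.006]
-0.07 2 y [-0.009 -0.005] z [0.005 0.006 0.007]
-0.06 3 y [-0.007 -0.003] z [0.002 0.002 0.005]
-0.04 4 y [-0.01  -0.008] z [0.004 0.007 0.009]
-0.03 5 y [-0.01  -0.008] z [0.004 0.006 0.009]
-0.02 6 y [-0.01  -0.009] z [-0.006  0.003  0.01 ]
-0.01 2 y [-0.008 -0.008] z [-0.004 -0.001  0.002]
```

View pics/s8.png

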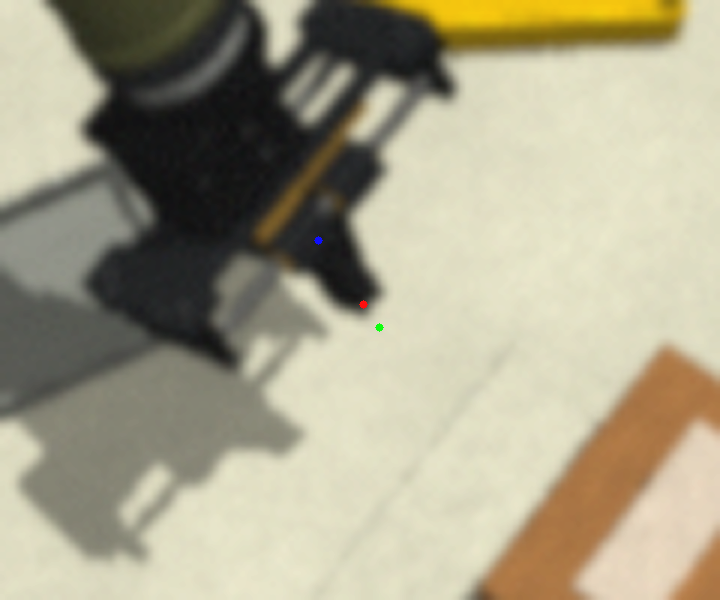

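The fingertips (crop 375,300) lie at the reported TCP (red dot), not 19 mm ahead of it. The true grasp point is therefore about 20 mm behind the reported TCP along the tool, which explains the pass-over. I'll allow for this and redo the push lower.

```bash
python3 -c "
from h import *
plan([.641,.255,.05],-2.75);plan([.641,.255,.012],-2.75);plan([.645,.215,.012],-2.75);plan([.648,.180,.012],-2.75)"
```

```text
to [0.641 0.255 0.05 ] shift [ 0.154  -0.0755 -0.0735] turn -0.61
to [0.641 0.255 0.012] shift [ 0.1865 -0.0561 -0.0766] turn -0.61
to [0.645 0.215 0.012] shift [ 0.1869 -0.0632 -0.1162] turn -0.61
to [0.648 0.18  0.012] shift [ 0.1869 -0.069  -0.1509] turn -0.61
```

Request:
step_arm --pt "-1 0.05 -0.025 -0.024 -0.3" --pt "-1 0.1 -0.05 -0.048 -0.6" --pt "-1 0.154 -0.0755 -0.0735 -0.6" --pt "-1 0.1865 -0.0561 -0.0766 -0.6" --pt "-1 0.1865 -0.0561 -0.0766 -0.6" --pt "-1 0.1865 -0.0561 -0.0766 -0.6" --pt "-1 0.1868 -0.06 -0.096 -0.6" --pt "-1 0.187 -0.063 -0.116 -0.6" --pt "-1 0.187 -0.065 -0.128 -0.6" --pt "-1 0.187 -0.067 -0.14 -0.6" --pt "-1 0.187 -0.069 -0.151 -0.6" --pt "-1 0.187 -0.069 -0.151 -0.6"

```text
time_s: 24.25
tool_pos: [0.6479, 0.1809, 0.013]
tool_rot: [-81.3, 58.7, 4.8]
force: [-0.8, 1.1, -0.0]
grip_width: 0.0003
```

```bash
python3 tm.py
```

```text
t 24.25 pos [0.6479 0.1809 0.013 ] 
axes x,y,z [[0.517, 0.043, -0.855], [-0.855, 0.081, -0.513], [0.047, 0.996, 0.079]] 
q [ -1.8  16.7 -23.2 119.7  48.4  21.   21.5] F [-0.8  1.1 -0. ] w 0.0003
[625.3  69.6] [199.6 143.1] 89.28
front x= [0.0138 0.5557] yaw -0.79 0.0014623743527777476 74
right y= [-0.0091 -0.0203] yaw -0.52 0.0016575219832409853 67
```

```bash
python3 -c "
from h import *
plan([.653,.1655,.012],-2.75)"
```

```text
to [0.653  0.1655 0.012 ] shift [ 0.0026 -0.0058 -0.0151] turn 0.07
```

Request:
step_arm --pt "-1 0.001 -0.003 -0.004 0" --pt "-1 0.002 -0.005 -0.008 0" --pt "-1 0.0026 -0.006 -0.012 0" --pt "-1 0.0026 -0.006 -0.0155 0" --pt "-1 0.0026 -0.006 -0.0155 0"

```text
time_s: 24.92
tool_pos: [0.6534, 0.1657, 0.0123]
tool_rot: [-81.3, 58.8, 4.9]
force: [0.6, 0.8, -0.8]
grip_width: 0.0006
```

```bash
python3 tm.py
```

```text
t 24.93 pos [0.6534 0.1657 0.0123] 
axes x,y,z [[0.517, 0.044, -0.855], [-0.855, 0.08, -0.513], [0.046, 0.996, 0.079]] 
q [  0.3  16.9 -23.5 119.7  47.1  20.1  24.4] F [ 0.6  0.8 -0.8] w 0.0006
[626.   55.9] [199.8 143.2] 87.3
front x= [0.0662 0.5543] yaw -3.79 0.001599250320182713 76
right y= [-0.0603 -0.0028] yaw -3.45 0.0015265985144129746 64
```

```bash
python3 -c "
from h import *
plan([.64,.22,.015]);plan([.58,.24,.08])"
```

```text
to [0.64  0.22  0.015] shift [-0.0069  0.0144  0.0537] turn None
to [0.58 0.24 0.08] shift [-0.0926  0.0339  0.076 ] turn None
```

Request:
step_arm --pt "-1 -0.007 0.014 0.054 0" --pt "-1 -0.05 0.02 0.065 0" --pt "-1 -0.093 0.034 0.1 0" --pt "-1 -0.093 0.034 0.1 0" --pt "-1 -0.093 0.034 0.1 0"

```text
time_s: 25.6
tool_pos: [0.5808, 0.2631, 0.082]
tool_rot: [-81.4, 58.8, 4.7]
force: [0.5, -0.5, 0.4]
grip_width: 0.0003
```

```bash
python3 tm.py
python3 - <<'E'
from h import *
plan([.50,.06,.07]);plan([.52,.06,.013])
im,W=look('top'); X,Y,Z=W[...,0],W[...,1],W[...,2]
# deck front edge by same kind of fit: first deck pixel per column
m=(X>.55)&(X<.8)&(Y>-.15)&(Y<.26)&(np.abs(Z-.368)<.008)
E=[]
for u in range(560):
    v=np.where(m[:,u])[0]
    if len(v)>5: E.append(W[v.max(),u])
E=np.array(E); a=np.polyfit(E[:,1],E[:,0],1)
for _ in range(5):
    e=E[:,0]-np.polyval(a,E[:,1]);k=np.abs(e-np.median(e))<.004;a=np.polyfit(E[k,1],E[k,0],1)
print('deck front x=',a,'yaw',-np.degrees(np.arctan(a[0])),k.sum(),'x at .055',np.polyval(a,.055), 'O.x',np.polyval(a,.055)+.035)
E
```

```text
t 25.6 pos [0.5808 0.2631 0.082 ] 
axes x,y,z [[0.517, 0.043, -0.855], [-0.855, 0.08, -0.513], [0.046, 0.996, 0.078]] 
q [ -7.2   7.8 -30.  120.3  39.7  31.5  19.6] F [ 0.5 -0.5  0.4] w 0.0003
[626.6  56.3] [204.  144.5] 87.02
front x= [0.0624 0.5542] yaw -3.57 0.0015148693443103598 93
right y= [-0.062  -0.0026] yaw -3.55 0.0015448056415898414 65
to [0.5  0.06 0.07] shift [-0.0405  0.0586 -0.2062] turn None
to [0.52  0.06  0.013] shift [ 0.0186  0.0707 -0.2097] turn None
deck front x= [0.04510338 0.59399449] yaw -2.5824829245241747 158 x at .055 0.5964751759854237 O.x 0.6314751759854237
```

```bash
python3 -c "
from h import *
plan([.50,.052,.08]);plan([.52,.052,.012]);plan([.54,.052,.012]);plan([.551,.052,.012])"
```

```text
to [0.5   0.052 0.08 ] shift [-0.0496  0.0527 -0.2132] turn None
to [0.52  0.052 0.012] shift [ 0.0189  0.0703 -0.2175] turn None
to [0.54  0.052 0.012] shift [ 0.0292  0.0532 -0.2166] turn None
to [0.551 0.052 0.012] shift [ 0.0349  0.0438 -0.216 ] turn None
```

Request:
step_arm --pt "-1 -0.05 0.03 0 0" --pt "-1 -0.05 0.053 -0.05 0" --pt "-1 -0.05 0.053 -0.11 0" --pt "-1 -0.05 0.053 -0.17 0" --pt "-1 -0.05 0.053 -0.213 0" --pt "-1 -0.015 0.062 -0.215 0" --pt "-1 0.019 0.07 -0.2175 0" --pt "-1 0.019 0.07 -0.2175 0" --pt "-1 0.0292 0.0532 -0.2166 0" --pt "-1 0.033 0.048 -0.216 0" --pt "-1 0.035 0.0438 -0.216 0" --pt "-1 0.035 0.0438 -0.216 0"

```text
time_s: 27.2
tool_pos: [0.5516, 0.0544, 0.0132]
tool_rot: [-81.2, 58.7, 4.9]
force: [-0.2, 0.1, -1.0]
grip_width: 0.0007
```

Run:
```python
from h import *
stat()
im,W=look('top'); X,Y,Z=W[...,0],W[...,1],W[...,2]
m=(X>.54)&(X<.72)&(Y>-.12)&(Y<.2)&(Z<.039)&(Z>.012)
P=W[m]; (c,s,a)=cv2.minAreaRect((P[:,:2]*1000).astype(np.float32)); print(np.round(c,1),np.round(s,1),round(a,2))
```

```text
t 27.2 pos [0.5516 0.0544 0.0132] 
axes x,y,z [[0.517, 0.045, -0.855], [-0.855, 0.079, -0.513], [0.045, 0.996, 0.079]] 
q [  1.4   2.3 -11.8 135.9  16.6  11.2  60.5] F [-0.2  0.1 -1. ] w 0.0007
[623.8  57. ] [203.  146.9] 87.07
```

```bash
python3 -c "
from h import *
plan([.51,.05,.03]);plan([.47,-.05,.22],12.4);plan([.505,-.285,.22],12.4)"
```

```text
to [0.51 0.05 0.03] shift [-0.0361  0.0263 -0.0049] turn None
to [ 0.47 -0.05  0.22] shift [-0.2236 -0.0449 -0.0913] turn -17.49
to [ 0.505 -0.285  0.22 ] shift [-0.216  -0.0934 -0.3237] turn -17.49
```

Request:
step_arm --pt "-1 -0.036 0.026 -0.005 0" --pt "-1 -0.09 0.02 -0.02 -3" --pt "0.2 -0.14 0 -0.04 -7" --pt "0.2 -0.19 -0.03 -0.07 -11" --pt "0.2 -0.223 -0.045 -0.091 -15" --pt "0.2 -0.223 -0.055 -0.14 -17.5" --pt "0.2 -0.222 -0.066 -0.19 -17.5" --pt "0.2 -0.22 -0.075 -0.24 -17.5" --pt "0.2 -0.218 -0.085 -0.28 -17.5" --pt "0.2 -0.216 -0.0934 -0.324 -17.5" --pt "0.2 -0.216 -0.0934 -0.324 -17.5" --pt "0.2 -0.216 -0.0934 -0.324 -17.5"

```text
time_s: 28.75
tool_pos: [0.5051, -0.2855, 0.2194]
tool_rot: [-98.6, 58.7, 5.0]
force: [0.1, 0.0, 0.3]
grip_width: 0.052
```

```bash
python3 tm.py | tail -3
python3 - <<'E'
from h import *
stat()
im,W=look('top'); X,Y,Z=W[...,0],W[...,1],W[...,2]
m=(X>.52)&(X<.72)&(Y>-.12)&(Y<.2)&(Z<.039)&(Z>.012)
P=W[m]; (c,s,a)=cv2.minAreaRect((P[:,:2]*1000).astype(np.float32)); print(np.round(c,1),np.round(s,1),round(a,2))
plan([.511,-.285,.114],12.4)
im,W=look('scene'); X,Y,Z=W[...,0],W[...,1],W[...,2]
h=W[(X>.47)&(X<.63)&(Y>-.36)&(Y<-.19)&(Z>.10)&(Z<.16)]; print(len(h),cv2.minAreaRect((h[:,:2]*1000).astype(np.float32)))
E
```

```text
axes x,y,z [[0.517, 0.045, -0.855], [-0.829, -0.223, -0.513], [-0.214, 0.974, -0.078]] 
q [  9.   -8.5  29.5 116.8 -22.6  49.6 154.2] F [0.1 0.  0.3] w 0.052
[0. 0.] [0. 0.] 0.0
t 28.8 pos [ 0.5056 -0.2833  0.2194] 
axes x,y,z [[0.517, 0.047, -0.855], [-0.828, -0.225, -0.513], [-0.217, 0.973, -0.077]] 
q [  9.2  -8.6  29.1 116.9 -22.6  49.6 154.2] F [0.2 0.5 0.2] w 0.0523
[626.6  56.8] [203.  144.6] 86.69
to [ 0.511 -0.285  0.114] shift [0.0927 0.0502 0.0046] turn 0.27
161 ((543.5846557617188, -277.4915771484375), (111.60063171386719, 9.000406265258789), 12.16999340057373)Traceback (most recent call last):
  File "tm.py", line 14, in <module>
    k=T[:,0]<np.percentile(T[:,0],30); x0=T[:,0].min()
             ~~~~~~~~~~~~~^^^^^^^^^^^
    return _quantile_unchecked(
        a, q, axis, out, overwrite_input, method, keepdims, weights)
    return _ureduce(a,
                    func=_quantile_ureduce_func,
    ...<5 lines>...
                    overwrite_input=overwrite_input,
                    method=method)
    r = func(a, **kwargs)
    result = _quantile(arr,
                       quantiles=q,
    ...<2 lines>...
                       out=out,
                       weights=wgt)
    slices_having_nans = np.isnan(arr[-1, ...])
                                  ~~~^^^^^^^^^
IndexError: index -1 is out of bounds for axis 0 with size 0
```

Request:
step_arm --pt "0.2 0.03 0.017 0.001 0" --pt "0.2 0.06 0.033 0.001 0" --pt "0.2 0.093 0.05 0.003 0" --pt "0.2 0.093 0.05 0.003 0" --pt "0.2 0.093 0.05 0.003 0"

```text
time_s: 29.52
tool_pos: [0.5051, -0.2773, 0.1214]
tool_rot: [-99.3, 58.9, 4.3]
force: [-0.2, -0.5, -0.0]
grip_width: 0.0521
```

Run:
```python
from h import *
stat()
plan([.511,-.285,.114],12.4)
im,W=look('scene'); p,r=tool(); M=r.as_matrix(); 
q=proj('scene',[p,p-M[:,0]*.018]); print(q); u,v=q[0].astype(int); B=im[v-50:v+50,u-60:u+60,::-1]
B=cv2.resize(B,(720,600),interpolation=cv2.INTER_CUBIC); cv2.imwrite('pics/s9.png',cv2.convertScaleAbs(B,alpha=1.6,beta=15))
L=r.inv().apply((W-p).reshape(-1,3)).reshape(W.shape)
m=(np.abs(L[...,1])<.03)&(np.abs(L[...,2])<.05)&(L[...,0]>-.06)&(L[...,0]<.03)&(W[...,2]>.1)
for a in np.arange(-.06,.03,.01):
    k=m&(L[...,0]>=a)&(L[...,0]<a+.01)
    if k.any(): print(round(a,2),np.sort(L[k][:,2]).round(3)[::max(1,k.sum()//14)])
```

```text
t 29.52 pos [ 0.5051 -0.2773  0.1214] 
axes x,y,z [[0.516, 0.039, -0.856], [-0.83, -0.225, -0.51], [-0.212, 0.974, -0.084]] 
q [-34.2 -10.8  70.8 125.  -17.6  36.4 154.2] F [-0.2 -0.5 -0. ] w 0.0521
to [ 0.511 -0.285  0.114] shift [ 0.0091  0.0006 -0.0082] turn -0.14
[[167.7967027  337.88584674]
 [163.41871362 335.77686177]]
-0.06 [-0.038 -0.035 -0.032 -0.03  -0.028 -0.027 -0.026 -0.025  0.028  0.029
  0.03   0.03   0.031  0.032  0.033  0.036  0.04   0.042]
-0.05 [-0.037 -0.035 -0.033 -0.032 -0.03  -0.027 -0.026 -0.025  0.028  0.03
  0.032  0.034  0.035  0.038  0.038]
-0.04 [-0.034 -0.032 -0.031 -0.03  -0.029 -0.029 -0.028 -0.027 -0.026 -0.025
 -0.024  0.028  0.028  0.029  0.03   0.03   0.031  0.032  0.033  0.033
  0.034  0.036  0.036  0.037  0.038  0.039]
-0.03 [-0.033 -0.032 -0.031 -0.031 -0.03  -0.03  -0.029 -0.028 -0.028 -0.027
 -0.025 -0.006  0.028  0.028  0.028  0.029  0.03   0.031  0.033  0.033
  0.035  0.036  0.037]
-0.02 [-0.033 -0.031 -0.029 -0.027 -0.026 -0.025 -0.01  -0.008 -0.007 -0.007
 -0.006 -0.005 -0.004 -0.003  0.028  0.03   0.033  0.035  0.037]
-0.01 [-0.032 -0.027 -0.011 -0.011 -0.01  -0.009 -0.009 -0.008 -0.007 -0.006
 -0.006 -0.005 -0.004 -0.004 -0.003  0.028  0.032  0.035]
0.0 [-0.011 -0.011 -0.01  -0.01  -0.01  -0.009 -0.009 -0.007 -0.007 -0.006
 -0.005 -0.004 -0.003 -0.001]
```

View pics/s9.png

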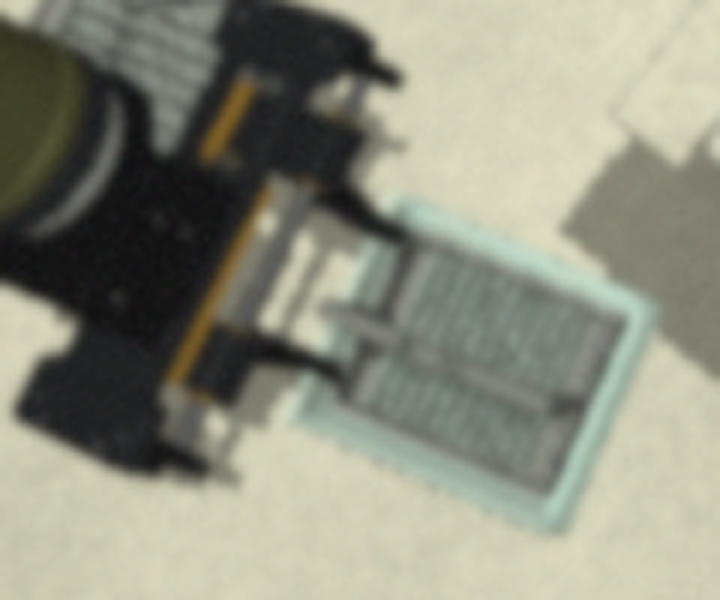

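The bar passes between the fingers at crop (350,320), but joints 7 and 3 are at their limits. I'll back off, take the equivalent half-turn grasp, and come down again.

Request:
step_arm --pt "0.2 -0.06 0 0 0" --pt "0.2 -0.1 0 0 8" --pt "0.2 -0.1 0 0 18.5" --pt "0.2 -0.1 0 0 29" --pt "0.2 -0.1 0 0 39.5" --pt "0.2 -0.1 0 0 50" --pt "0.2 -0.1 0 0 60.5" --pt "0.2 -0.1 0 0 71" --pt "0.2 -0.1 0 0 81.5" --pt "0.2 -0.1 0 0 92" --pt "0.2 -0.1 0 0 102.5" --pt "0.2 -0.1 0 0 113"

```text
time_s: 31.08
tool_pos: [0.4533, -0.2854, 0.209]
tool_rot: [13.1, 58.8, 3.5]
force: [-0.2, 0.0, -0.5]
grip_width: 0.0516
```

Run:
```python
from h import *
stat()
plan([.505,-.285,.21],12.4);plan([.511,-.285,.114],12.4)
```

```text
t 31.07 pos [ 0.4533 -0.2854  0.209 ] 
axes x,y,z [[0.517, 0.032, -0.855], [0.134, 0.984, 0.118], [0.845, -0.176, 0.505]] 
q [ 18.2 -13.2  23.8 121.9 -21.9  49.9  44.1] F [-0.2  0.  -0.5] w 0.0516
to [ 0.505 -0.285  0.21 ] shift [0.0259 0.0075 0.0441] turn 66.5
to [ 0.511 -0.285  0.114] shift [ 0.1111 -0.003   0.0008] turn 66.5
```

Request:
step_arm --pt "0.2 0 0 0 10.5" --pt "0.2 0 0 0 21" --pt "0.2 0 0 0 31.5" --pt "0.2 0 0 0 42" --pt "0.2 0 0 0 52.5" --pt "0.2 0.02 -0.001 0 63" --pt "0.2 0.05 -0.002 0 66.5" --pt "0.2 0.085 -0.003 0.001 66.5" --pt "0.2 0.111 -0.003 0.001 66.5" --pt "0.2 0.111 -0.003 0.001 66.5"

```text
time_s: 32.33
tool_pos: [0.5107, -0.2832, 0.1114]
tool_rot: [79.7, 59.0, 4.0]
force: [0.0, 0.1, 0.6]
grip_width: 0.0522
```

Run:
```python
from h import *
stat()
plan([.511,-.285,.114],12.4)
im,W=look('scene'); p,r=tool()
L=r.inv().apply((W-p).reshape(-1,3)).reshape(W.shape)
m=(np.abs(L[...,1])<.03)&(np.abs(L[...,2])<.02)&(L[...,0]>-.06)&(L[...,0]<.03)&(W[...,2]>.1)
print(np.median(L[m],0),m.sum())
h=W[(X:=W[...,0])>.53]; k=(W[...,0]>.53)&(W[...,0]<.61)&(W[...,1]>-.33)&(W[...,1]<-.22)&(W[...,2]>.115)&(W[...,2]<.16)
print(np.median(L[k],0),np.percentile(L[k][:,2],[5,50,95]))
```

```text
t 32.33 pos [ 0.5107 -0.2832  0.1114] 
axes x,y,z [[0.514, 0.036, -0.857], [0.829, 0.237, 0.507], [0.221, -0.971, 0.092]] 
q [ 2.360e+01  1.000e-01  1.600e+01  1.233e+02 -3.500e+01  3.840e+01
 -1.170e+01] F [0.  0.1 0.6] w 0.0522
to [ 0.511 -0.285  0.114] shift [-0.0021  0.0012  0.002 ] turn 0.49
[-0.01748764  0.00945922  0.0021458 ] 55
[0.01172107 0.05802674 0.00291486] [-0.00114852  0.00291486  0.00688099]
```

Request:
step_arm --pt "0.2 -0.001 0 0.0025 0.5" --pt "-1 -0.001 0 0.0025 0.5" --pt "-1 -0.001 0 0.0025 0.5" --pt "-1 -0.001 0 0.0025 0.5" --pt "-1 -0.001 0 0.0025 0.5" --pt "-1 -0.001 0 0.0025 0.5" --newtons 45

```text
time_s: 33.12
tool_pos: [0.5112, -0.2859, 0.114]
tool_rot: [80.0, 58.8, 3.8]
force: [-0.2, 0.6, -0.1]
grip_width: 0.0102
```

Run:
```python
from h import *
stat()
p,r=tool(); plan(p+[0,0,.08]); plan(p+[0,0,.16])
```

```text
t 33.12 pos [ 0.5112 -0.2859  0.114 ] 
axes x,y,z [[0.516, 0.034, -0.856], [0.829, 0.229, 0.51], [0.214, -0.973, 0.09]] 
q [ 2.350e+01  1.000e-01  1.650e+01  1.231e+02 -3.500e+01  3.860e+01
 -1.200e+01] F [-0.2  0.6 -0.1] w 0.0102
to [ 0.5112 -0.2859  0.194 ] shift [-0.0685  0.0408  0.0072] turn None
to [ 0.5112 -0.2859  0.274 ] shift [-0.1369  0.0815  0.0144] turn None
```

Request:
step_arm --pt "-1 -0.008 0.005 0.001 0" --pt "-1 -0.02 0.012 0.002 0" --pt "-1 -0.038 0.023 0.004 0" --pt "-1 -0.056 0.033 0.006 0" --pt "-1 -0.075 0.045 0.008 0" --pt "-1 -0.095 0.057 0.01 0" --pt "-1 -0.112 0.067 0.012 0" --pt "-1 -0.124 0.074 0.013 0" --pt "-1 -0.124 0.074 0.013 0"

```text
time_s: 34.25
tool_pos: [0.5117, -0.2863, 0.2604]
tool_rot: [79.8, 58.7, 3.6]
force: [0.1, 0.3, -3.3]
grip_width: 0.0075
```

```bash
cat > rk.py <<'E'
from h import *
def rack(xr,yr,base=.15):
    p,r=tool()
    for c in('scene','top'):
        im,W=look(c); L=r.inv().apply((W-p).reshape(-1,3)).reshape(W.shape)
        # handle bar: near jaw plane, ahead of the fingers (tool +y side), above z base
        m=(np.abs(L[...,2])<.012)&(L[...,1]>.018)&(L[...,1]<.14)&(W[...,2]>p[2]-.02)&(W[...,2]<p[2]+.06)&(W[...,0]>xr[0])&(W[...,0]<xr[1])&(W[...,1]>yr[0])&(W[...,1]<yr[1])
        P=W[m]
        if len(P)<8: print(c,'few',len(P)); continue
        d=np.hypot(P[:,0]-p[0],P[:,1]-p[1]); k=np.polyfit(P[:,0],P[:,1],1)
        print(c,len(P),'yaw',round(np.degrees(np.arctan(k[0])),2),'x',P[:,0].min().round(4),P[:,0].max().round(4))
        for a in np.arange(.0,.14,.01):
            s=(d>=a)&(d<a+.01)
            if s.any(): print('  d',round(a,2),np.mean(P[s],0).round(4),'zmax',P[s][:,2].max().round(4))
if __name__=='__main__':
    stat(); rack((.4,.75),(-.4,.2))
E
python3 rk.py
```

```text
t 34.25 pos [ 0.5117 -0.2863  0.2604] 
axes x,y,z [[0.518, 0.033, -0.855], [0.828, 0.23, 0.511], [0.213, -0.973, 0.092]] 
q [ 23.8  -8.5  14.6 112.8 -23.   53.7 -27.3] F [ 0.1  0.3 -3.3] w 0.0075
scene 159 yaw 12.5 x 0.5208 0.5987
  d 0.0 [ 0.5208 -0.2839  0.2812] zmax 0.2812
  d 0.01 [ 0.5253 -0.2817  0.2797] zmax 0.2856
  d 0.02 [ 0.5358 -0.279   0.287 ] zmax 0.2915
  d 0.03 [ 0.5458 -0.2773  0.2903] zmax 0.2927
  d 0.04 [ 0.5551 -0.2749  0.2825] zmax 0.2902
  d 0.05 [ 0.5646 -0.2731  0.2779] zmax 0.2808
  d 0.06 [ 0.5743 -0.2707  0.2779] zmax 0.2814
  d 0.07 [ 0.5845 -0.269   0.2782] zmax 0.2822
  d 0.08 [ 0.5952 -0.2658  0.2695] zmax 0.2797
top 131 yaw 13.28 x 0.52 0.5967
  d 0.01 [ 0.5254 -0.2791  0.2786] zmax 0.2844
  d 0.02 [ 0.5347 -0.2768  0.2865] zmax 0.2925
  d 0.03 [ 0.5442 -0.2737  0.2899] zmax 0.2941
  d 0.04 [ 0.5544 -0.2718  0.2806] zmax 0.288
  d 0.05 [ 0.5641 -0.2696  0.2781] zmax 0.2814
  d 0.06 [ 0.5741 -0.2676  0.2774] zmax 0.2827
  d 0.07 [ 0.5843 -0.2653  0.2723] zmax 0.2823
  d 0.08 [ 0.5916 -0.2626  0.2666] zmax 0.2815
```

The rack is lifted and level, with the hump at about (0.543, −0.276, 0.288). Now I'll work out the moves to a pre-entry point in front of the hook on its −y side.

```bash
cat > hk.py <<'E'
from h import *
O=np.array([.6315,.0548,0]); c,s=np.cos(np.radians(-2.7)),np.sin(np.radians(-2.7)); RS=np.array([[c,-s,0],[s,c,0],[0,0,1]])
def hm(off_tool,q,th,O=O):
    """shift for hump at shelf point q (m) when the tool is turned by th about its x; off_tool = hump in tool axes now"""
    t,r=tool(); rt=r*R.from_euler('x',th,degrees=True)
    H=O+RS@np.array(q); p=H-rt.apply(off_tool); print(q,'p',p.round(4),'shift',r.inv().apply(p-t).round(4),'turn',th,'up', rt.apply(UP).round(3) if UP is not None else '')
UP=None
E
python3 - <<'E'
import hk; from hk import *
p,r=tool(); off=r.inv().apply(np.array([.543,-.276,.288])-p); print('off',off)
hk.UP=r.inv().apply([0,0,1]); bar=r.inv().apply([np.cos(np.radians(12.5)),np.sin(np.radians(12.5)),0])
for th in(14,15.8,17.5):
    b=(r*R.from_euler('x',th,degrees=True)).apply(bar); print(th,'bar',b.round(3),np.degrees(np.arctan2(b[1],b[0])))
hm(off,[-.06,-.07,.283],15.8)
hm(off,[-.2,-.2,.283],8)
E
```

```text
off [-0.00878085  0.04419257  0.00018453]
14 bar [1.    0.008 0.006] 0.47356124125154253
15.8 bar [ 1.    -0.019  0.005] -1.072820491097866
17.5 bar [ 0.999 -0.044  0.003] -2.5321054995487264
[-0.06, -0.07, 0.283] p [ 0.5349 -0.0098  0.2528] shift [ 0.0265  0.0805 -0.2636] turn 15.8 up [-0.007 -0.141  0.99 ]
[-0.2, -0.2, 0.283] p [ 0.3892 -0.1391  0.2527] shift [-0.053  -0.0701 -0.169 ] turn 8 up [ 0.001 -0.072  0.997]
```

Request:
step_arm --pt "-1 0.001 0.004 -0.013 0.8" --pt "-1 0.003 0.011 -0.035 2" --pt "-1 0.006 0.019 -0.063 4" --pt "-1 0.01 0.029 -0.095 6" --pt "-1 0.013 0.04 -0.13 8" --pt "-1 0.016 0.05 -0.163 10" --pt "-1 0.02 0.06 -0.196 12" --pt "-1 0.023 0.069 -0.226 14" --pt "-1 0.025 0.077 -0.25 15.8" --pt "-1 0.0265 0.0805 -0.2636 15.8" --pt "-1 0.0265 0.0805 -0.2636 15.8" --pt "-1 0.0265 0.0805 -0.2636 15.8"

```text
time_s: 35.85
tool_pos: [0.549, -0.0118, 0.2491]
tool_rot: [96.0, 59.5, 4.0]
force: [-0.1, -0.8, -3.1]
grip_width: 0.0078
```

```bash
python3 rk.py
python3 - <<'E'
from h import *
im,W=look('top'); X,Y,Z=W[...,0],W[...,1],W[...,2]
m=(X>.52)&(X<.72)&(Y>-.12)&(Y<.2)&(Z<.039)&(Z>.012); P=W[m]; print('tray pts',len(P),[np.round(v,1) for v in cv2.minAreaRect((P[:,:2]*1000).astype(np.float32))])
for c in('top','scene'):
    im,W=look(c); X,Y,Z=W[...,0],W[...,1],W[...,2]
    k=(im.max(-1)<60)&(X>.57)&(X<.66)&(Y>.03)&(Y<.11)&(Z>.365)&(Z<.385)
    print(c,'clamp top',k.sum(),np.percentile(W[k],[2,50,98],axis=0).round(4).tolist())
    d=(X>.57)&(X<.8)&(Y>-.2)&(Y<.3)&(np.abs(Z-.368)<.006); print('deck y ext',np.percentile(Y[d],[.2,99.8]).round(4))
E
```

```text
t 35.85 pos [ 0.549  -0.0118  0.2491] 
axes x,y,z [[0.506, 0.035, -0.862], [0.862, -0.045, 0.505], [-0.021, -0.998, -0.053]] 
q [ 10.4 -17.2  -8.7 120.9  -7.4  45.9 -86.9] F [-0.1 -0.8 -3.1] w 0.0078
scene 24 yaw -3.7 x 0.5586 0.5782
  d 0.01 [ 0.5637 -0.0137  0.2663] zmax 0.2705
  d 0.02 [ 0.5741 -0.0152  0.276 ] zmax 0.2818
top 86 yaw 1.25 x 0.5572 0.631
  d 0.0 [ 0.5572 -0.0117  0.2721] zmax 0.2721
  d 0.01 [ 0.5643 -0.0119  0.2697] zmax 0.2742
  d 0.02 [ 0.573  -0.0123  0.2771] zmax 0.2827
  d 0.03 [ 0.5835 -0.0135  0.2805] zmax 0.2863
  d 0.04 [ 0.5933 -0.0112  0.2725] zmax 0.2791
  d 0.05 [ 0.6045 -0.0124  0.2665] zmax 0.2706
  d 0.06 [ 0.6138 -0.0125  0.2674] zmax 0.2712
  d 0.07 [ 0.6261 -0.01    0.2415] zmax 0.2662
  d 0.08 [ 0.6305 -0.006   0.2327] zmax 0.2347
tray pts 292 [array([626.5,  57.6]), array([201.6, 142.7]), np.float64(87.1)]
top clamp top 199 [[0.5921, 0.0589, 0.3678], [0.6125, 0.0719, 0.3744], [0.6344, 0.0857, 0.3844]]
deck y ext [-0.1517  0.2656]
scene clamp top 204 [[0.5972, 0.0578, 0.3696], [0.6175, 0.0699, 0.373], [0.6368, 0.0835, 0.3835]]
deck y ext [-0.1574  0.2631]
```

Run:
```python
import hk; from hk import *
O=np.array([.632,.055,0]); p,r=tool(); off=np.array([-.0095,.0442,0]); print('H now',p+r.apply(off))
for q in ([-.03,-.065,.282],[0,-.055,.282],[0,-.02,.282],[0,0,.282],[0,0,.238]): hm(off,q,0,O)
```

```text
H now [ 0.58259931 -0.01425377  0.28040189]
[-0.03, -0.065, 0.282] p [ 0.5657 -0.0062  0.2515] shift [ 0.0071  0.0147 -0.0062] turn 0 up 
[0, -0.055, 0.282] p [0.5962 0.0024 0.2515] shift [ 0.0229  0.0405 -0.0154] turn 0 up 
[0, -0.02, 0.282] p [0.5978 0.0374 0.2515] shift [ 0.0249  0.0403 -0.0503] turn 0 up 
[0, 0, 0.282] p [0.5988 0.0573 0.2515] shift [ 0.0261  0.0402 -0.0703] turn 0 up 
[0, 0, 0.238] p [0.5988 0.0573 0.2075] shift [ 0.064  0.018 -0.068] turn 0 up
```

Request:
step_arm --pt "-1 0.006 0.013 -0.005 0" --pt "-1 0.012 0.024 -0.009 0" --pt "-1 0.018 0.033 -0.013 0" --pt "-1 0.023 0.0405 -0.0155 0" --pt "-1 0.023 0.0405 -0.0155 0" --pt "-1 0.023 0.0405 -0.0155 0"

```text
time_s: 36.85
tool_pos: [0.596, 0.0033, 0.2511]
tool_rot: [96.0, 59.5, 4.0]
force: [-0.5, -0.3, -1.4]
grip_width: 0.0077
```

```bash
python3 rk.py
python3 - <<'E'
import hk; from hk import *
O=np.array([.632,.055,0]); p,r=tool(); off=np.array([-.0095,.0442,0]); print('H now',p+r.apply(off), 'shelf',RS.T@(p+r.apply(off)-O))
for q in ([0,-.02,.282],[0,0,.282],[0,0,.238]): hm(off,q,0,O)
E
```

```text
t 36.85 pos [0.596  0.0033 0.2511] 
axes x,y,z [[0.507, 0.035, -0.861], [0.862, -0.044, 0.506], [-0.02, -0.998, -0.053]] 
q [ 10.3 -11.  -11.1 115.9  -5.   44.5 -90.5] F [-0.5 -0.3 -1.4] w 0.0077
scene few 0
top 20 yaw -0.15 x 0.6071 0.6186
  d 0.01 [0.6118 0.0038 0.2724] zmax 0.2784
  d 0.02 [0.6174 0.0036 0.2763] zmax 0.2799
H now [0.62925284 0.00095608 0.28189592] shelf [-1.98297312e-04 -5.41133367e-02  2.81895920e-01]
[0, -0.02, 0.282] p [0.5978 0.0373 0.2515] shift [ 0.002   0.0001 -0.0341] turn 0 up 
[0, 0, 0.282] p [0.5987 0.0573 0.2515] shift [ 0.0032  0.     -0.054 ] turn 0 up 
[0, 0, 0.238] p [0.5987 0.0573 0.2075] shift [ 0.0411 -0.0222 -0.0517] turn 0 up
```

Request:
step_arm --pt "-1 0.0007 0 -0.01 0" --pt "-1 0.0015 0 -0.022 0" --pt "-1 0.002 0 -0.034 0" --pt "-1 0.002 0 -0.034 0"

```text
time_s: 37.45
tool_pos: [0.598, 0.0395, 0.2516]
tool_rot: [95.9, 59.4, 4.1]
force: [0.5, 0.2, -3.3]
grip_width: 0.0077
```

Request:
step_arm --pt "-1 0.0005 0 -0.009 0" --pt "-1 0.001 0 -0.0185 0" --pt "-1 0.001 0 -0.0185 0"

```text
time_s: 37.83
tool_pos: [0.5989, 0.0572, 0.2517]
tool_rot: [96.0, 59.4, 4.1]
force: [0.2, -0.4, -1.9]
grip_width: 0.0078
```

Run:
```python
import hk; from hk import *
stat()
O=np.array([.632,.055,0]); p,r=tool(); off=np.array([-.0095,.0442,0]); print('H now',p+r.apply(off), 'shelf',RS.T@(p+r.apply(off)-O))
for q in ([0,-0.001,.262],[0,-.001,.245],[0,-.001,.238]): hm(off,q,0,O)
```

```text
t 37.83 pos [0.5989 0.0572 0.2517] 
axes x,y,z [[0.508, 0.036, -0.861], [0.861, -0.043, 0.506], [-0.018, -0.998, -0.053]] 
q [  8.9 -10.4 -16.5 115.2  -1.2  44.3 -99.4] F [ 0.2 -0.4 -1.9] w 0.0078
H now [0.63212669 0.05501008 0.28221299] shelf [1.26074822e-04 1.60389021e-05 2.82212992e-01]
[0, -0.001, 0.262] p [0.5987 0.0562 0.2314] shift [ 0.0173 -0.0103  0.0021] turn 0 up 
[0, -0.001, 0.245] p [0.5987 0.0562 0.2144] shift [ 0.0319 -0.0189  0.003 ] turn 0 up 
[0, -0.001, 0.238] p [0.5987 0.0562 0.2074] shift [ 0.0379 -0.0225  0.0033] turn 0 up
```

No contact so far. Lower in stages, watching the force.

Request:
step_arm --pt "-1 0.009 -0.005 0.001 0" --pt "-1 0.0173 -0.0103 0.002 0" --pt "-1 0.0173 -0.0103 0.002 0"

```text
time_s: 38.2
tool_pos: [0.5976, 0.0545, 0.2291]
tool_rot: [96.0, 59.6, 4.0]
force: [-0.7, -0.8, -3.0]
grip_width: 0.0077
```

Request:
step_arm --pt "-1 0.007 -0.004 0 0" --pt "-1 0.0146 -0.0086 0.001 0" --pt "-1 0.0146 -0.0086 0.001 0"

```text
time_s: 38.58
tool_pos: [0.5991, 0.055, 0.2144]
tool_rot: [96.0, 59.4, 4.0]
force: [1.3, 0.4, -1.5]
grip_width: 0.0077
```

Request:
step_arm --pt "-1 0.003 -0.0018 0 0" --pt "-1 0.005 -0.003 0 0" --pt "-1 0.005 -0.003 0 0"

```text
time_s: 38.95
tool_pos: [0.6001, 0.0554, 0.2113]
tool_rot: [95.9, 59.1, 4.0]
force: [-2.9, -0.6, 6.1]
grip_width: 0.0077
```

Request:
step_arm --pt "-1 -0.0008 0.0005 0 0" --pt "-1 -0.0008 0.0005 0 0" --pt "-1 -0.0008 0.0005 0 0" --pt "-1 -0.0008 0.0005 0 0" --pt "-1 -0.0008 0.0005 0 0" --pt "-1 -0.0008 0.0005 0 0" --newtons 3

```text
time_s: 39.7
tool_pos: [0.5991, 0.0552, 0.2099]
tool_rot: [96.0, 59.4, 4.0]
force: [4.1, 0.0, 0.8]
grip_width: 0.009
```

Request:
step_arm --pt "-0.7 0 0 0 0" --pt "-0.5 0 0 0 0" --pt "-0.3 0 0 0 0" --pt "-0.2 0 0 0 0" --pt "-0.2 0 0 0 0" --pt "-0.2 0 0 0 0"

```text
time_s: 40.45
tool_pos: [0.5987, 0.0552, 0.2095]
tool_rot: [96.0, 59.4, 4.0]
force: [-0.3, -0.3, 0.3]
grip_width: 0.0346
```

Run:
```python
from h import *
stat()
p,r=tool(); M=r.as_matrix()
im,W=look('top'); X,Y,Z=W[...,0],W[...,1],W[...,2]
L=r.inv().apply((W-p).reshape(-1,3)).reshape(W.shape)
k=(X>.54)&(X<.7)&(Y>0)&(Y<.12)&(Z>.08)&(Z<.28)&(np.abs(L[...,2])<.09)
P=W[k]; print(len(P)); 
b=P[(P[:,2]>.205)]; print('high',b.round(3)[::max(1,len(b)//20)].tolist())
b=P[(P[:,2]<.2)]; print('low',b.round(3)[::max(1,len(b)//25)].tolist())
plan(p+[-.1,0,0])
```

```text
t 40.45 pos [0.5987 0.0552 0.2095] 
axes x,y,z [[0.508, 0.035, -0.861], [0.861, -0.044, 0.506], [-0.02, -0.998, -0.053]] 
q [   9.    -8.6  -16.9  118.6   -0.4   39.1 -100.2] F [-0.3 -0.3  0.3] w 0.0346
317
high [[0.63, 0.046, 0.241], [0.628, 0.041, 0.247], [0.626, 0.043, 0.243], [0.623, 0.057, 0.242], [0.623, 0.052, 0.238], [0.62, 0.057, 0.24], [0.62, 0.052, 0.239], [0.619, 0.057, 0.235], [0.619, 0.052, 0.231], [0.617, 0.057, 0.233], [0.618, 0.052, 0.228], [0.614, 0.058, 0.233], [0.614, 0.052, 0.23], [0.611, 0.058, 0.232], [0.611, 0.052, 0.23], [0.609, 0.058, 0.23], [0.608, 0.053, 0.231], [0.605, 0.056, 0.233], [0.604, 0.058, 0.227], [0.603, 0.053, 0.23], [0.591, 0.055, 0.232], [0.586, 0.037, 0.244], [0.583, 0.033, 0.252], [0.581, 0.029, 0.259], [0.588, 0.058, 0.235], [0.588, 0.038, 0.226], [0.579, 0.037, 0.26]]
low [[0.662, 0.025, 0.135], [0.665, 0.084, 0.134], [0.661, 0.012, 0.124], [0.664, 0.072, 0.123], [0.668, 0.095, 0.106], [0.656, 0.067, 0.136], [0.653, 0.026, 0.133], [0.655, 0.082, 0.136], [0.655, 0.052, 0.126], [0.645, 0.013, 0.145], [0.654, 0.067, 0.122], [0.645, 0.027, 0.139], [0.65, 0.083, 0.133], [0.645, 0.054, 0.139], [0.64, 0.013, 0.143], [0.647, 0.068, 0.127], [0.644, 0.026, 0.123], [0.648, 0.082, 0.118], [0.647, 0.052, 0.108], [0.633, 0.014, 0.144], [0.638, 0.069, 0.134], [0.637, 0.024, 0.124], [0.638, 0.053, 0.12], [0.638, 0.013, 0.106], [0.627, 0.032, 0.138], [0.62, 0.041, 0.124], [0.619, 0.031, 0.113]]
to [0.4987 0.0552 0.2095] shift [-0.0507 -0.0862  0.002 ] turn None
```

The rack hangs on the hook, with the bar axis at about z 0.227 as expected. Retreat.

Request:
step_arm --pt "-0.2 -0.015 -0.01 0 0" --pt "-0.2 -0.035 -0.025 0 0" --pt "-0.2 -0.055 -0.045 0 0" --pt "-0.2 -0.065 -0.07 0 0" --pt "-0.2 -0.075 -0.1 0 0" --pt "-0.2 -0.08 -0.13 0 0" --pt "-0.2 -0.08 -0.13 0 0" --pt "-0.2 -0.08 -0.13 0 0"

```text
time_s: 41.5
tool_pos: [0.4562, 0.0832, 0.0875]
tool_rot: [101.5, 65.8, 8.9]
force: [0.9, -0.5, 0.6]
grip_width: 0.0349
```

```bash
cat > fin.py <<'E'
from h import *
stat()
im,W=look('top','fin_top.png'); X,Y,Z=W[...,0],W[...,1],W[...,2]
m=(X>.52)&(X<.72)&(Y>-.12)&(Y<.2)&(Z<.039)&(Z>.012); P=W[m]; print('tray',len(P),[np.round(v,1) for v in cv2.minAreaRect((P[:,:2]*1000).astype(np.float32))])
k=(X>.56)&(X<.7)&(Y>0.045)&(Y<.065)&(Z>.2)&(Z<.28); b=W[k]; print('bar',len(b),b.round(3)[::max(1,len(b)//15)].tolist())
k=(X>.55)&(X<.71)&(Y>-.03)&(Y<.14)&(Z>.1)&(Z<.16); b=W[k]; print('basket',len(b),[np.round(v,1) for v in cv2.minAreaRect((b[:,:2]*1000).astype(np.float32))])
t=b[b[:,2]>.135]; print('rim z left/right/front',[(round(float(np.median(t[s][:,2])),4),s.sum()) for s in (t[:,1]>.08,t[:,1]<.03,t[:,0]<.6)])
d=(X>.44)&(X<.63)&(Y>-.36)&(Y<-.19)&(Z>.048)&(Z<.065); print('dish',[np.round(v,1) for v in cv2.minAreaRect((W[d][:,:2]*1000).astype(np.float32))])
B=cv2.resize(im[130:270,220:380,::-1],(686,600),interpolation=cv2.INTER_CUBIC); cv2.imwrite('pics/fin.png',cv2.convertScaleAbs(B,alpha=1.6,beta=15))
E
python3 fin.py
```

```text
t 41.5 pos [0.4562 0.0832 0.0875] 
axes x,y,z [[0.404, 0.063, -0.912], [0.914, -0.058, 0.401], [-0.028, -0.996, -0.081]] 
q [ -30.5  -17.2   12.9  137.9   12.5   35.5 -118.6] F [ 0.9 -0.5  0.6] w 0.0349
tray 423 [array([626.2,  56.8]), array([203.2, 143.5]), np.float64(87.1)]
bar 72 [[0.629, 0.046, 0.244], [0.622, 0.055, 0.242], [0.62, 0.055, 0.239], [0.618, 0.055, 0.236], [0.616, 0.055, 0.233], [0.613, 0.055, 0.235], [0.61, 0.056, 0.235], [0.608, 0.053, 0.233], [0.602, 0.059, 0.234], [0.599, 0.057, 0.235], [0.596, 0.054, 0.234], [0.591, 0.06, 0.233], [0.589, 0.058, 0.23], [0.586, 0.055, 0.231], [0.581, 0.061, 0.229], [0.578, 0.059, 0.232], [0.576, 0.059, 0.229], [0.575, 0.056, 0.219]]
basket 794 [array([623.6,  54.6]), array([86.2, 96. ]), np.float64(86.5)]
rim z left/right/front [(0.1396, np.int64(63)), (0.1411, np.int64(63)), (0.1424, np.int64(75))]
dish [array([ 541.6, -276.7]), array([134.5, 114.6]), np.float64(12.2)]
```

View pics/fin.png

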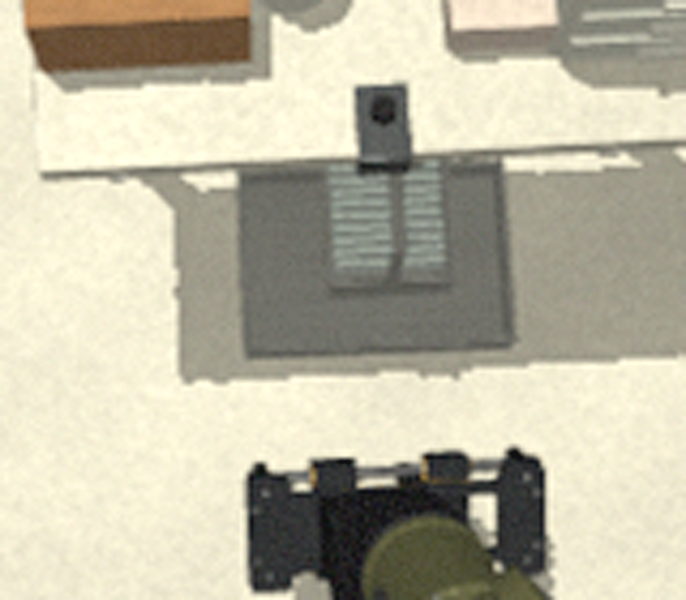

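The rack hangs level over the tray (basket at crop 330–450 × 165–290, tray at 240–515 × 165–355), and the gripper is clear of everything. Handing in.

```bash
python3 -c "
from h import *
print(env.sign_off())"
```

```text
the job is handed in; nothing more can be done
None
```

The slide rack now hangs freely by the middle of its handle on the hook, over the steel drip tray, and the job was handed in at about 41.5 s of the 72 s. The hand-in gave no verdict.

**Tray:** I slid the larger grey tray along the bench. I dragged it by its left wall, then pushed it into place with closed fingers. The first drag slipped off and one push passed over the wall, because the fingertips stand about at the reported TCP rather than 19 mm ahead of it. I corrected for that. The last camera check put the tray's centre at (0.626, 0.057) with yaw about −2.9°, against an estimated hook position of (0.631, 0.055) and shelf yaw of −2.7°. It is therefore about 4–5 mm short in x. A final small push meant to close that gap did not move it, and I left it rather than touch the tray after the rack was up.

**Rack:** I leaned the gripper back about 30°, lifted the smaller rack out of the dish, and lowered it into the hook until it touched. It was carried about 8° off upright after the turn to face the shelf.

**Last checks:**
- The handle bar sits at the expected height of 0.227 m.
- The basket rim is level to within about 3 mm.
- The dish is where it was.
- The gripper was clear, with no contact force.
- I did not re-measure the bottles and the jar, but the arm never went near them.

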